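# Seat the calibration disc in a shear box and gauge the gap between its halves

### The job

Get the shear box ready for its calibration run: lower the brass calibration disc gently by its black knob into the round cavity of the box until it lies flat on the bottom, and let go of it. Then take the taper gauge by its black handle and slide its blade, level and straight, into the gap between the lower and upper half at the front of the box until it drags snugly on both, without forcing the upper half up; finish with the gripper still holding the gauge in the gap at that depth. Leave everything else on the bench where it is.

Things in the scene. Friction and masses are not known exactly. Their poses are not given: they have to be found in the camera images.
- shear_box: Shear box fixed to the bench, between the sieve shaker (left, 0.39 m tall) and the heating cabinet (right, 0.48 m): dark steel carriage plate (190 x 140 x 10 mm) with two aluminium halves (150 mm along x, 110 along y), one above the other. Origin on the bench under its centre; x from front to rear, z up. The gauge goes in at the front face, x = -75 mm, turned roughly to the robot; before it is only the plate, to x = -95 mm.
- lower_half: Lower aluminium half, fixed, 30 mm high. Origin in the middle of its underside, 10 mm above the bench, axes as shear_box. Its flat top face is 40 mm above the bench, with a round cavity 64 mm across and 12 mm deep on the box's centre. The front edge of the top face is bevelled (6 mm back, 3 mm down).
- upper_half (a joint): Height of the upper half above the lower half, m: the gap to be gauged, 0.0035 to 0.0053. The upper half is 22 mm high with a 64 mm hole right through, in line with the cavity; its top is 62 mm + gap above the bench, its four brass corner screws 11 mm higher (60 mm along x, 43 mm along y from the centre). It stays as set, but over about 45 N of lift jacks it up.
- upper_front (a point): Middle of the lower edge line of the upper half's front face, level with its underside (upper side of the gap). This edge too is bevelled (6 mm back, 3 mm up): the halves form a mouth 6 mm + gap high, and the parallel gap begins 6 mm behind the front face. Screws cross the gap only at the corners; the middle 70 mm of the width is clear.
- gap_front (a point): Point in the plane of the front face, mid-width, level with the lower half's top face (40 mm above the bench, lower side of the gap). Axes as shear_box: the blade goes in along +x. The wall from here to the cavity is 43 mm thick.
- cavity_floor (a point): Centre of the cavity's flat floor, 28 mm above the bench; axes as shear_box. The disc belongs here.
- disc_knob (a point): Centre of the calibration disc's knob. The disc is brass, 60 mm across, 24 mm thick, its foot chamfered 2.5 mm; on it a thin steel stem (12 mm) and a black knob (22 mm across, 26 mm high). It stands upright, 84 mm high in all, about 0.5 kg; this point is 71 mm above its foot and 13 mm under its top.
- disc_foot (a point): Centre of the underside of the calibration disc; z along its axis, up when upright.
- gauge_grip (a point): Centre of the taper gauge's handle, half-way up: a black block 60 mm long (x), 20 mm wide (y), 36 mm high (z). The gauge, about 0.15 kg, lies on its flat underside, 18 mm below this point and flush with the underside of the blade. x points along the blade to its tip, z up.
- gauge_tip (a point): Middle of the lower edge of the blade's tip, 100 mm ahead of gauge_grip and 18 mm below it, same axes. Steel blade 22 mm wide, 70 mm long beyond the handle, flat below, sloping above: 1.5 mm thick at the tip, 1 mm more every 8 mm, up to 7.5 mm. In a gap g it drags when the tip is 8 x (g - 1.5 mm) + 6 mm (22 to 37 mm) behind the front face.
- gauge: The taper gauge, origin in the middle of the underside of its handle; x to the tip, z up.
- disc: The calibration disc, origin in the centre of its underside.
- timer: Bystander: flat white countdown timer, 64 x 64 x 17 mm, behind the box to its left. Leave it.
- weight_big: Bystander: brass knobbed check weight, 30 mm across, 42 mm high, near the front edge of the bench on the right. Leave it.
- weight_small: Bystander: brass knobbed check weight, 24 mm across, 34 mm high, beside the other. Leave it.
- hex_key: Bystander: black hex key, 88 x 29 x 6 mm, near the front edge of the bench to the right. Leave it.

How it is judged:
By the outcome, as a careful person would: the job done as asked, in the order asked, and still so for the second after the job is handed in, while the arm keeps its last pose, push and grip.
It also fails if it takes over 58 s, if anything falls off the work surface, if the arm or the gripper's body presses on something with over 40 N, if the wrist force passes 120 N, or if a joint passes its speed limit or range.

### The arm

A 6-joint arm with a two-finger parallel gripper is mounted at the origin on a cart in front of the work surface, level with it; the furniture and walls round the work are solid. World frame = base frame: x ahead of the robot, y to its left, z up, the work surface at z = 0. Lengths are in m, angles in degrees, forces in N, time in s.
With the tool pointing down it reaches from about 0.35 to 0.8 m from the base axis. Payload 7.3 kg.
Tool frame: the origin (TCP) lies on the centre line of the jaws, within the pads' length; the fingertips stand 17 mm ahead of it and the grasp point (between the pads) lies 2 mm behind it; y points along the fingers, x is the direction in which the jaws open and shut, and the axes are right-handed (so a half turn about y gives the same grasp; the last joint's range is limited). The gripper opens to 85 mm and grips with 20 to 120 N. Pads are 22 mm wide; open, the fingers measure 114 mm over their backs; the gripper's body (76 mm by 85 mm) begins 54 mm behind the grasp point. The pads swing forward as they close: fully open they stand 13 mm farther back than shut.
Start: joints at [-81.646, 19.595, 87.324, -0, 73.075, -8.365], TCP at [0.151, -0.503, 0.248] pointing down, gripper open.
Joint ranges: [-145.02, 145.02], [-44.19, 115.74], [2.07, 154.8], [-57.11, 237.11], [16.16, 152.29], [-177.93, 177.93]. Speed limits (degrees/s): [147.25, 147.25, 180, 180, 180, 180].

### API

Orientations are given as [roll, pitch, yaw] about the fixed x, y, z axes, in that order (R = Rz(yaw) Ry(pitch) Rx(roll)).
In Python, from bench import ctrl gives the robot as it stands. The module is installed in compiled form; this text tells all that it offers.
- The arm moves only by the tool send_rows, never from a script. Its arguments are lists of equal length, an entry for each row: "translation": the shift along the world's x, y, z in mm, a list of three; "twist": the turn, a rotation vector about the world's x, y, z in degrees, a list of three; "hand": the finger opening in mm, from 0 to 85.4. A call has 1 to 20 rows; each row shifts and turns the commanded pose from where the row before left it; what a row does not reach is not made up. A row lasts 1/10 s, in which the tool goes at most 50 mm and 8.59 degrees, less where a joint would pass 70% of its speed; a pose out of reach is approached as far as the arm can. A call with a gripper value outside its range is refused whole. The fingers move at their own pace and stop on an object; the grip force is fixed at half the most. Time passes only in rows, so rows that do not move let the fingers close. It gives the time, the measured TCP pose, the force and the opening at its end, in the units of the state.
- ctrl.get_obs(): the state, without advancing time (a new reading comes with each control period).
- ctrl.capture(name): name is "scene" or "top" or "wrist"; returns a dict with "frame" (480x640x3 uint8, red, green, blue), "z_map" (480x640 float32, m along the optical axis (not along the pixel's ray), 0 where there is no reading), "intrinsics" (3x3 intrinsics, pixels), "position" and "rotation" of the camera in the world; the wrist camera has in their place "hand_eye" (4x4, takes a point from camera to tool coordinates, whose origin is the TCP and whose axes are the tool frame's). Camera axes: x right, y down, z forward; pixel columns grow to the right and rows downward; lengths in m; the calibration is good to about 2 mm. A picture is of the moment at which its call begins: read the wrist's pose just before it.
- ctrl.sign_off(): hands the job in, once; it reports no verdict.
The state is a dict: "time": time; "q": joint angles; "dq": joint speeds; "effort": joint torques, N m; "ee_pos": TCP position; "tcp_rot": TCP orientation; "ft_force": force on the tool from outside, world axes, zero at the start; "ft_torque": the same for the moment, N m; "opening": finger opening in m.
Only numpy, scipy, OpenCV 4.12 (cv2) and the standard library are available. Lean on these libraries where they do the work, as an engineer would, in place of code of your own. Each camera call takes 0.05 s, during which the arm holds its last target.

## Working session

There is one attempt and no reset: what is moved stays moved. The work goes in short steps, Python scripts to look and compute and a tool call to move; the robot and the scene stay as the last step left them, time stands still between calls to the robot, and variables do not carry over. Pictures are saved under pics/ and viewed, and the job is handed in when it is done.

Besides the shell and the picture viewer there is one more tool, called in YAML: its name, and indented under it one key for each argument. send_rows: Moves the arm, as the interface text tells. Its arguments: {"type":"object","properties":{"translation":{"type":"array","items":{"type":"array","items":{"type":"number"}}},"twist":{"type":"array","items":{"type":"array","items":{"type":"number"}}},"hand":{"type":"array","items":{"type":"number"}}},"required":["translation","twist","hand"]}

```bash
mkdir -p pics && cat > h.py <<'E'
import numpy as np, cv2
from bench import ctrl
from scipy.spatial.transform import Rotation as R
def cap(n):
    o=ctrl.get_obs(); c=ctrl.capture(n)
    K=np.array(c["intrinsics"])
    if n=="wrist":
        T=np.eye(4); T[:3,3]=o["ee_pos"]; T[:3,:3]=rot(o["tcp_rot"])
        M=T@np.array(c["hand_eye"]); P,Rm=M[:3,3],M[:3,:3]
    else:
        P=np.array(c["position"]); Rm=np.array(c["rotation"])
        if Rm.shape!=(3,3): Rm=rot(Rm)
    return c["frame"],c["z_map"],K,P,Rm
def rot(r):
    r=np.array(r)
    return r if r.shape==(3,3) else R.from_euler('xyz',r,degrees=True).as_matrix()
def ray(K,P,Rm,u,v,z):
    d=Rm@np.array([(u-K[0,2])/K[0,0],(v-K[1,2])/K[1,1],1.]); return P+d*(z-P[2])/d[2]
def proj(K,P,Rm,X):
    c=Rm.T@(np.array(X)-P); return K[0,0]*c[0]/c[2]+K[0,2],K[1,1]*c[1]/c[2]+K[1,2]
def cloud(zm,K,P,Rm):
    v,u=np.mgrid[:480,:640]; X=np.stack([(u-K[0,2])/K[0,0]*zm,(v-K[1,2])/K[1,1]*zm,zm],-1)
    return X@Rm.T+P
def save(f,n): cv2.imwrite("pics/"+n,cv2.cvtColor(f,cv2.COLOR_RGB2BGR))
E
python3 - <<'E'
from h import *
np.set_printoptions(precision=4,suppress=True)
print(ctrl.get_obs())
for n in ["scene","top","wrist"]:
    f,z,K,P,Rm=cap(n); save(f,n+"0.png"); print(n,K,P,Rm)
    np.savez(""+n+"0.npz",f=f,z=z,K=K,P=P,R=Rm)
E
```

```text
{'time': 0.0, 'q': array([-81.6459,  19.6362,  87.3783,  -0.0009,  73.076 ,  -8.3648]), 'dq': array([-0.046 , -0.0136, -0.0975, -0.0704, -0.0442,  0.0121]), 'effort': array([ -0.0006, -43.3678, -24.6017,  -0.0003,   0.0077,  -0.    ]), 'ee_pos': array([ 0.151 , -0.5024,  0.2476]), 'tcp_rot': array([-89.9877,   0.0897, -73.2808]), 'ft_force': array([-0.3463, -0.0861,  0.2037]), 'ft_torque': array([ 0.0285, -0.0528,  0.026 ]), 'opening': 0.08543675935077724}
scene [[551.1919   0.     315.5157]
 [  0.     551.1919 240.0063]
 [  0.       0.       1.    ]] [-0.3341 -1.1106  0.5706] [[ 0.6631 -0.3302  0.6718]
 [-0.7483 -0.2698  0.606 ]
 [-0.0189 -0.9045 -0.426 ]]
top [[594.443    0.     328.6525]
 [  0.     594.443  239.2181]
 [  0.       0.       1.    ]] [ 0.2571 -0.3796  1.2226] [[ 0.0655 -0.9765  0.2055]
 [-0.9978 -0.0636  0.0159]
 [-0.0025 -0.2061 -0.9785]]
wrist [[417.1895   0.     323.0574]
 [  0.     417.1895 235.3433]
 [  0.       0.       1.    ]] [ 0.2311 -0.4787  0.3735] [[ 0.2871 -0.9051 -0.3136]
 [-0.9579 -0.2721 -0.0915]
 [-0.0025  0.3267 -0.9451]]
```

View pics/scene0.png

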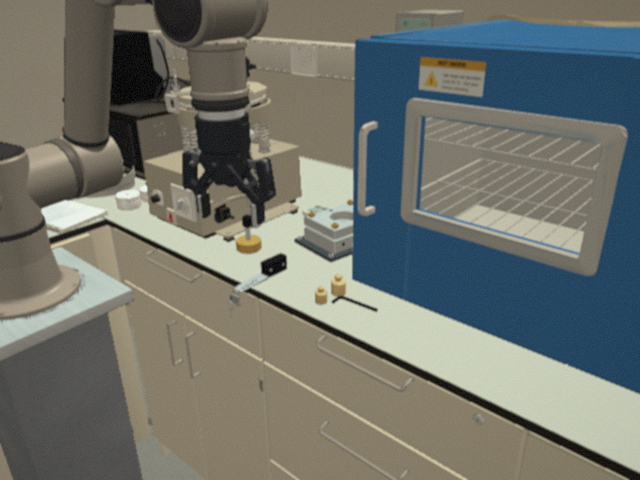

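View pics/top0.png

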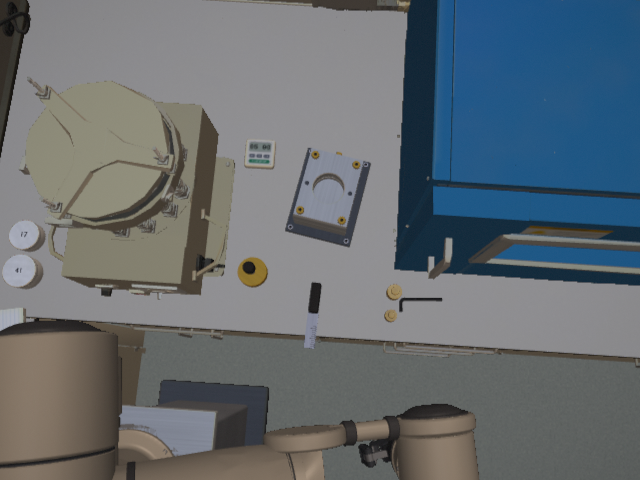

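View pics/wrist0.png

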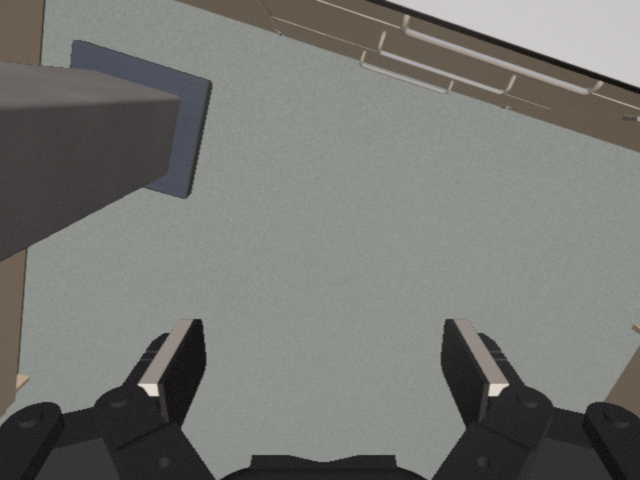

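```bash
python3 - <<'E'
import cv2
f=cv2.imread("pics/top0.png")
cv2.imwrite("pics/t_box.png",cv2.resize(f[135:255,270:390],None,fx=5,fy=5,interpolation=cv2.INTER_CUBIC))
cv2.imwrite("pics/t_g.png",cv2.resize(f[245:355,220:350],None,fx=5,fy=5,interpolation=cv2.INTER_CUBIC))
E
```

```text
(no output)
```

View pics/t_box.png

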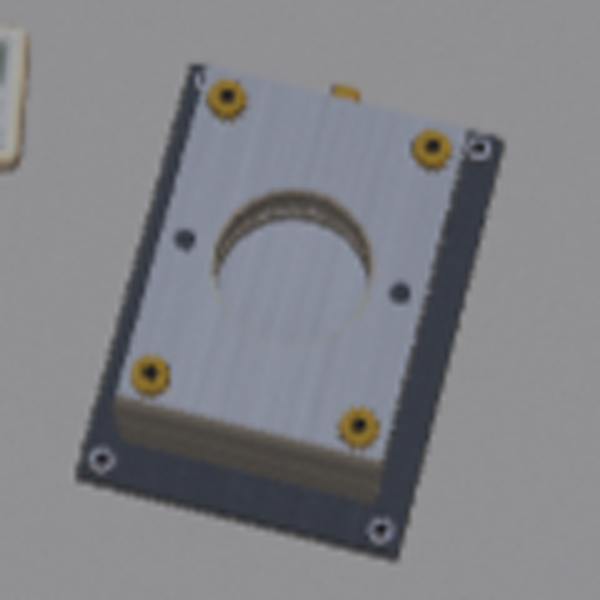

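View pics/t_g.png

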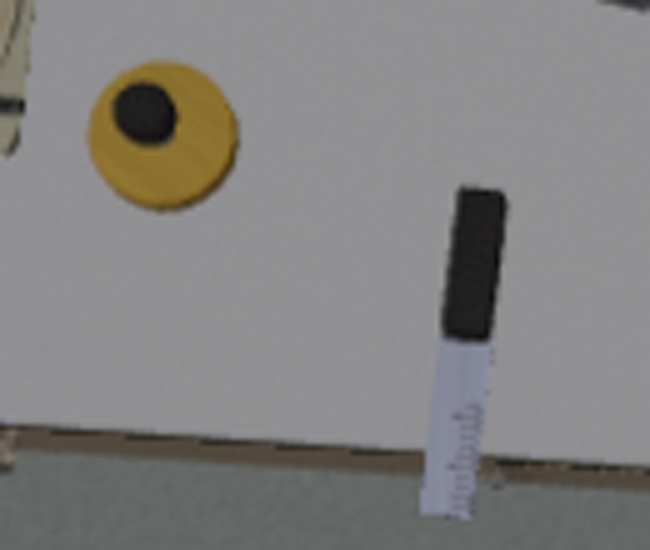

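```bash
python3 - <<'E'
from h import *
np.set_printoptions(precision=4,suppress=True)
d=np.load("top0.npz"); f,z,K,P,Rm=[d[k] for k in ("f","z","K","P","R")]
C=cloud(z,K,P,Rm)
hsv=cv2.cvtColor(f,cv2.COLOR_RGB2HSV)
brass=cv2.inRange(hsv,(12,110,60),(35,255,255))
n,l,s,c=cv2.connectedComponentsWithStats(brass)
for i in range(1,n):
    if s[i,4]>8 and 230<c[i,0]<420 and 130<c[i,1]<330: print(s[i],c[i],"z0.075:",ray(K,P,Rm,*c[i],0.075)[:2],"medz",np.median(C[...,2][l==i]))
blk=cv2.inRange(hsv,(0,0,0),(180,255,50))
n,l,s,c=cv2.connectedComponentsWithStats(blk)
for i in range(1,n):
    if s[i,4]>40 and 230<c[i,0]<420 and 130<c[i,1]<330:
        print("blk",s[i],c[i],ray(K,P,Rm,*c[i],0.036)[:2],ray(K,P,Rm,*c[i],0.084)[:2],"medz",np.median(C[...,2][l==i]))
        print(cv2.minAreaRect(np.argwhere(l==i)[:,::-1].astype(np.float32)))
print("bench z",C[200,270],C[300,280], "boxtop",C[160:185:6,330,2],C[205:220:3,330,2], "disc",C[285,250:256],C[268,249], "blade",C[320,313],C[335,311],"floor",C[190,328])
E
```

```text
[312 151   7   7  35] [314.8571 154.1714] z0.075: [ 0.6727 -0.3213] medz 0.07684525688520227
[353 161   7   7  36] [355.8611 164.3333] z0.075: [ 0.6564 -0.4058] medz 0.07688651003757618
[297 206   7   8  35] [299.7429 209.6286] z0.075: [ 0.5545 -0.2994] medz 0.07742193070384062
[338 217   8   7  38] [341.3158 220.0526] z0.075: [ 0.5386 -0.3835] medz 0.07708202711145684
[238 258  30  29 542] [252.9244 272.6218] z0.075: [ 0.4221 -0.2179] medz 0.0242040449554366
[387 290   7  10  16] [389.125 295.375] z0.075: [ 0.395  -0.4849] medz 0.025764438029716286
[391 290   8   5  14] [394.0714 292.7857] z0.075: [ 0.4006 -0.4942] medz 0.039509886374087366
[388 313   6   5  10] [390.2 315.8] z0.075: [ 0.3558 -0.4887] medz 0.031587937796978105
blk [243 262  12  12 115] [248.6522 267.3217] [ 0.4379 -0.2028] [ 0.4306 -0.2099] medz 0.08328349334202767
((248.5, 267.5), (11.0, 11.0), 90.0)
blk [309 283  12  30 274] [314.6277 297.4854] [ 0.3857 -0.3401] [ 0.3805 -0.3417] medz 0.03541936260653655
((314.6725158691406, 297.45635986328125), (9.251460075378418, 29.53858757019043), 7.594643592834473)
blk [400 298  42  13 107] [416.9439 299.9252] [ 0.3942 -0.5443] [ 0.3886 -0.5376] medz 0.005527105284967693
((419.3018493652344, 299.4468994140625), (11.095908164978027, 42.703975677490234), 75.25643920898438)
bench z [ 0.5901 -0.2297  0.0033] [ 0.3799 -0.268  -0.0013] boxtop [0.0696 0.0667 0.0615 0.0333 0.0286] [0.0647 0.0635 0.0634 0.0688 0.0651] disc [[ 0.4038 -0.2071  0.0237]
 [ 0.4037 -0.2093  0.0254]
 [ 0.4039 -0.2113  0.0252]
 [ 0.4042 -0.2131  0.0234]
 [ 0.4041 -0.2154  0.0255]
 [ 0.4048 -0.2168  0.0212]] [ 0.4289 -0.2111  0.0867] blade [ 0.343  -0.339   0.0055] [ 0.3127 -0.3371  0.0053] floor [ 0.6125 -0.3519  0.0291]
```

```bash
python3 - <<'E'
from h import *
np.set_printoptions(precision=4,suppress=True)
d=np.load("top0.npz"); f,z,K,P,Rm=[d[k] for k in ("f","z","K","P","R")]
C=cloud(z,K,P,Rm)
ok=(z>0)
# shaker / cabinet extents by height, in map cells
for lo,hi in [(0.02,.06),(.06,.12),(.12,.2),(.2,.26),(.26,.32),(.32,.45)]:
    m=ok&(C[...,2]>lo)&(C[...,2]<hi)&(C[...,0]>0.33)
    for x0 in np.arange(0.35,0.85,0.05):
        q=m&(abs(C[...,0]-x0)<.025)
        L=C[q&(C[...,1]>-0.19)]; Rr=C[q&(C[...,1]<-0.43)]
        print(lo,round(x0,2),"L miny",np.round(np.percentile(L[:,1],2),3) if len(L)>5 else None,"R maxy",np.round(np.percentile(Rr[:,1],98),3) if len(Rr)>5 else None)
hsv=cv2.cvtColor(f,cv2.COLOR_RGB2HSV)
S=[(314.86,154.17),(355.86,164.33),(299.74,209.63),(341.32,220.05)]
S=np.array([ray(K,P,Rm,*s,0.0772)[:2] for s in S]); c=S.mean(0)
ax=(S[0]+S[1]-S[2]-S[3]); ay=(S[0]+S[2]-S[1]-S[3])
print("box",c,np.degrees(np.arctan2(ax[1],ax[0])),np.degrees(np.arctan2(-ay[0],ay[1])),np.linalg.norm(ax)/4,np.linalg.norm(ay)/4)
# disc ellipse: brass+knob mask outline top rim
print("discmask",ray(K,P,Rm,252.9,272.6,.02)[:2],"hull:")
b=cv2.inRange(hsv,(12,110,60),(35,255,255))[250:300,230:275]
cs,_=cv2.findContours(b,cv2.RETR_EXTERNAL,cv2.CHAIN_APPROX_NONE)
k=max(cs,key=cv2.contourArea); e=cv2.fitEllipse(cv2.convexHull(k)); print(e, ray(K,P,Rm,e[0][0]+230,e[0][1]+250,.022)[:2])
# gauge axis: handle top rect at z .036
print("handle",ray(K,P,Rm,314.65,297.47,.034)[:2])
t=np.radians(7.6)
a=ray(K,P,Rm,314.65-12*np.sin(t),297.47+12*np.cos(t),.034);bb=ray(K,P,Rm,314.65+12*np.sin(t),297.47-12*np.cos(t),.034)
print("gauge yaw",np.degrees(np.arctan2(*(a-bb)[[1,0]])))
# blade mask
w=cv2.inRange(hsv,(105,15,110),(135,90,255)); w[:312]=0; w[350:]=0; w[:,:295]=0; w[:,330:]=0
r=cv2.minAreaRect(np.argwhere(w>0)[:,::-1].astype(np.float32)); print(r,(w>0).sum(),ray(K,P,Rm,*r[0],.004))
E
```

```text
0.02 0.35 L miny -0.079 R maxy -0.483
0.02 0.4 L miny -0.184 R maxy -0.485
0.02 0.45 L miny -0.187 R maxy -0.498
0.02 0.5 L miny -0.147 R maxy -0.494
0.02 0.55 L miny -0.149 R maxy -0.5
0.02 0.6 L miny -0.148 R maxy -0.5
0.02 0.65 L miny -0.148 R maxy -0.5
0.02 0.7 L miny -0.187 R maxy -0.5
0.02 0.75 L miny 0.347 R maxy -0.5
0.02 0.8 L miny 0.348 R maxy -0.5
0.06 0.35 L miny -0.087 R maxy None
0.06 0.4 L miny -0.14 R maxy None
0.06 0.45 L miny -0.161 R maxy -0.498
0.06 0.5 L miny -0.161 R maxy -0.495
0.06 0.55 L miny -0.116 R maxy -0.495
0.06 0.6 L miny -0.108 R maxy -0.495
0.06 0.65 L miny -0.108 R maxy -0.495
0.06 0.7 L miny -0.107 R maxy -0.495
0.06 0.75 L miny None R maxy -0.495
0.06 0.8 L miny None R maxy -0.495
0.12 0.35 L miny -0.088 R maxy None
0.12 0.4 L miny -0.103 R maxy -0.541
0.12 0.45 L miny -0.104 R maxy -0.499
0.12 0.5 L miny -0.105 R maxy -0.495
0.12 0.55 L miny -0.105 R maxy -0.495
0.12 0.6 L miny -0.105 R maxy -0.494
0.12 0.65 L miny -0.105 R maxy -0.493
0.12 0.7 L miny -0.104 R maxy -0.495
0.12 0.75 L miny -0.082 R maxy -0.495
0.12 0.8 L miny None R maxy -0.495
0.
[... 815 characters left out ...]
99
0.32 0.5 L miny -0.078 R maxy -0.495
0.32 0.55 L miny -0.107 R maxy -0.495
0.32 0.6 L miny -0.091 R maxy -0.495
0.32 0.65 L miny -0.071 R maxy -0.495
0.32 0.7 L miny -0.02 R maxy -0.496
0.32 0.75 L miny None R maxy -0.496
0.32 0.8 L miny None R maxy -0.496
box [ 0.6049 -0.3526] -10.602840257361144 -10.827924750601348 0.059928211577942564 0.0428027511928853
discmask [ 0.43   -0.2101] hull:
((22.219135284423828, 21.681398391723633), (28.515535354614258, 29.115388870239258), 102.38438415527344) [ 0.4315 -0.2088]
handle [ 0.386  -0.3401]
gauge yaw 176.44024852856995
((309.3946228027344, 330.3844909667969), (35.64448928833008, 27.6778621673584), 70.82099914550781) 389 [ 0.3218 -0.3332  0.004 ]
```

send_rows:
  translation:
    - [23.3,24.4,-6.5]
    - [23.3,24.4,-6.5]
    - [23.3,24.4,-6.5]
    - [23.3,24.4,-6.5]
    - [23.3,24.4,-6.5]
    - [23.3,24.4,-6.5]
    - [23.3,24.4,-6.5]
    - [23.3,24.4,-6.5]
    - [23.3,24.4,-6.5]
    - [23.3,24.4,-6.5]
    - [23.3,24.4,-6.5]
    - [23.3,24.4,-6.5]
    - [0,0,0]
    - [0,0,0]
  twist:
    - [0,0,0]
    - [0,0,0]
    - [0,0,0]
    - [0,0,0]
    - [0,0,0]
    - [0,0,0]
    - [0,0,0]
    - [0,0,0]
    - [0,0,0]
    - [0,0,0]
    - [0,0,0]
    - [0,0,0]
    - [0,0,0]
    - [0,0,0]
  hand: [46,46,46,46,46,46,46,46,46,46,46,46,46,46]

```text
time: 1.55
ee_pos: [0.4307, -0.2095, 0.17]
tcp_rot: [-90.0, 0.0, -73.2]
ft_force: [-0.0, 0.2, -0.0]
opening: 0.0462
```

```bash
python3 - <<'E'
from h import *
np.set_printoptions(precision=4,suppress=True)
f,z,K,P,Rm=cap("wrist"); save(f,"w1.png"); np.savez("w1.npz",f=f,z=z,K=K,P=P,R=Rm)
o=ctrl.get_obs(); print(o["time"],o["ee_pos"],o["tcp_rot"],o["opening"])
print(proj(K,P,Rm,(.4306,-.2095,.084)),proj(K,P,Rm,o["ee_pos"]))
E
```

```text
1.6 [ 0.4304 -0.2102  0.1702] [-90.0331   0.0016 -73.2462] 0.04574705946264446
(np.float64(323.42176999048655), np.float64(253.2602285133107)) (np.float64(324.8752216151082), np.float64(344.95786136532183))
```

View pics/w1.png

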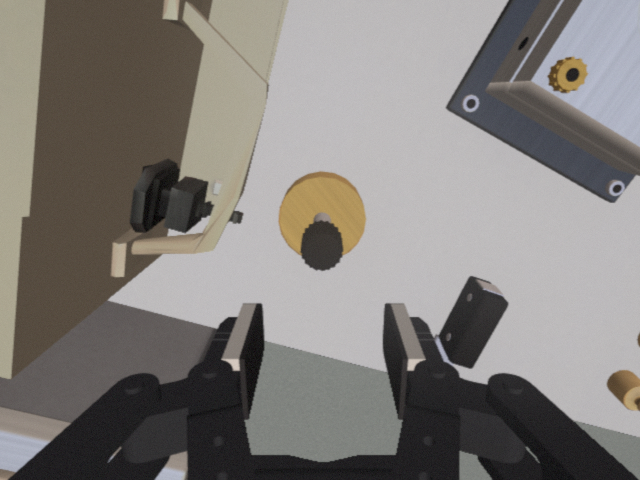

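```bash
python3 - <<'E'
from h import *
np.set_printoptions(precision=4,suppress=True)
d=np.load("w1.npz"); f,z,K,P,Rm=[d[k] for k in ("f","z","K","P","R")]
C=cloud(z,K,P,Rm)
hsv=cv2.cvtColor(f,cv2.COLOR_RGB2HSV)
b=cv2.inRange(hsv,(10,90,60),(35,255,255)); b[:160]=0;b[275:]=0;b[:,:260]=0;b[:,400:]=0
cs,_=cv2.findContours(b,cv2.RETR_EXTERNAL,cv2.CHAIN_APPROX_NONE)
k=max(cs,key=cv2.contourArea); e=cv2.fitEllipse(cv2.convexHull(k)); print("brass",e, ray(K,P,Rm,*e[0],.021)[:2])
n=cv2.inRange(hsv,(0,0,0),(180,255,60)); n[:215]=0;n[275:]=0;n[:,:290]=0;n[:,:290]=0;n[:,350:]=0
ys,xs=np.nonzero(n); print("knob",xs.min(),xs.max(),ys.min(),ys.max(), "topface c", ray(K,P,Rm,(xs.min()+xs.max())/2,ys.max()-20,.084)[:2])
zz=C[...,2]; m=(n>0)&(zz>.078)&(zz<.09); print("depth top",C[m].mean(0),m.sum(), [ (C[m][:,i].max()+C[m][:,i].min())/2 for i in (0,1)])
for u,v in [(237,216),(208,208),(190,205),(152,195),(215,240)]: print(u,v,C[v,u])
E
```

```text
brass ((321.79351806640625, 216.27801513671875), (85.74854278564453, 88.7565689086914), 2.709052801132202) [ 0.4325 -0.2077]
knob 302 341 222 268 topface c [ 0.4332 -0.2076]
depth top [ 0.4319 -0.2072  0.0836] 961 [np.float64(0.4317667552592289), np.float64(-0.2077009864625402)]
237 216 [ 0.4329 -0.158   0.0703]
208 208 [ 0.4338 -0.142   0.0732]
190 205 [ 0.4359 -0.1344  0.0828]
152 195 [ 0.4363 -0.115   0.0849]
215 240 [ 0.4338 -0.1562  0.1142]
```

send_rows:
  translation:
    - [1.5,2,0]
    - [0,0,0]
    - [0,0,0]
    - [0,0,0]
    - [0,0,0]
    - [0,0,0]
    - [0,0,0]
    - [0,0,0]
    - [0,0,0]
    - [0,0,0]
    - [0,0,0]
    - [0,0,0]
    - [0,0,0]
    - [0,0,0]
    - [0,0,-20]
    - [0,0,-20]
    - [0,0,-20]
  twist:
    - [0,0,-8.3]
    - [0,0,-8.3]
    - [0,0,-8.3]
    - [0,0,-8.3]
    - [0,0,-8.3]
    - [0,0,-8.3]
    - [0,0,-8.3]
    - [0,0,-8.3]
    - [0,0,-8.3]
    - [0,0,-8.3]
    - [0,0,-8.3]
    - [0,0,-8.3]
    - [0,0,-8.3]
    - [0,0,-8.3]
    - [0,0,0]
    - [0,0,0]
    - [0,0,0]
  hand: [46,46,46,46,46,46,46,46,46,46,46,46,46,46,46,46,46]

```text
time: 3.3
ee_pos: [0.4315, -0.2093, 0.1101]
tcp_rot: [-90.0, 0.0, 170.4]
ft_force: [-0.1, -0.3, -1.4]
opening: 0.0462
```

```bash
python3 - <<'E'
from h import *
np.set_printoptions(precision=4,suppress=True)
f,z,K,P,Rm=cap("wrist"); save(f,"w2.png"); np.savez("w2.npz",f=f,z=z,K=K,P=P,R=Rm)
o=ctrl.get_obs(); print(o["time"],o["q"],o["ee_pos"],o["tcp_rot"],o["opening"],o["ft_force"])
E
```

```text
3.35 [-35.0368  24.6958 105.1895  -0.0186  50.3679 154.5786] [ 0.43   -0.2083  0.1072] [-90.0959  -0.2349 170.3966] 0.04614734056634088 [-1.5846  0.2628 -2.5095]
```

View pics/w2.png

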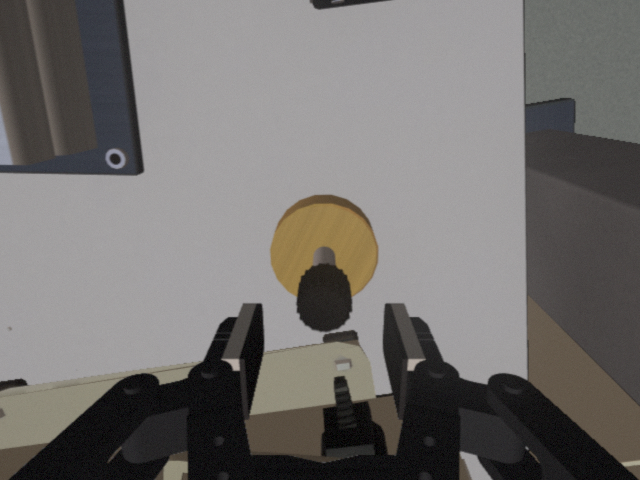

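send_rows:
  translation:
    - [0,0,0]
    - [0,0,0]
  twist:
    - [0,0,0]
    - [0,0,0]
  hand: [46,46]

```text
time: 3.55
ee_pos: [0.4322, -0.2089, 0.1112]
tcp_rot: [-90.0, 0.1, 170.5]
ft_force: [-0.7, -0.9, -0.3]
opening: 0.0457
```

send_rows:
  translation:
    - [0,0,-15]
    - [0,0,-15]
    - [0,0,-10]
    - [0,0,0]
    - [0,0,0]
    - [0,0,0]
    - [0,0,0]
    - [0,0,0]
    - [0,0,0]
  twist:
    - [0,0,0]
    - [0,0,0]
    - [0,0,0]
    - [0,0,0]
    - [0,0,0]
    - [0,0,0]
    - [0,0,0]
    - [0,0,0]
    - [0,0,0]
  hand: [46,46,46,46,10,10,10,10,10]

```text
time: 4.45
ee_pos: [0.4321, -0.2082, 0.0712]
tcp_rot: [-90.0, 0.0, 170.5]
ft_force: [-3.9, 0.5, 5.9]
opening: 0.0202
```

```bash
python3 - <<'E'
from h import *
np.set_printoptions(precision=4,suppress=True)
f,z,K,P,Rm=cap("wrist"); save(f,"w3.png"); np.savez("w3.npz",f=f,z=z,K=K,P=P,R=Rm)
o=ctrl.get_obs(); print(o["time"],o["q"],o["ee_pos"],o["tcp_rot"],o["opening"],o["ft_force"])
E
```

```text
4.5 [-34.8786  28.0966 107.0112  -0.0305  44.857  154.6114] [ 0.4321 -0.2082  0.0712] [-89.9655   0.0225 170.5317] 0.019982541081224176 [-3.4629 -0.0017  6.5897]
```

View pics/w3.png

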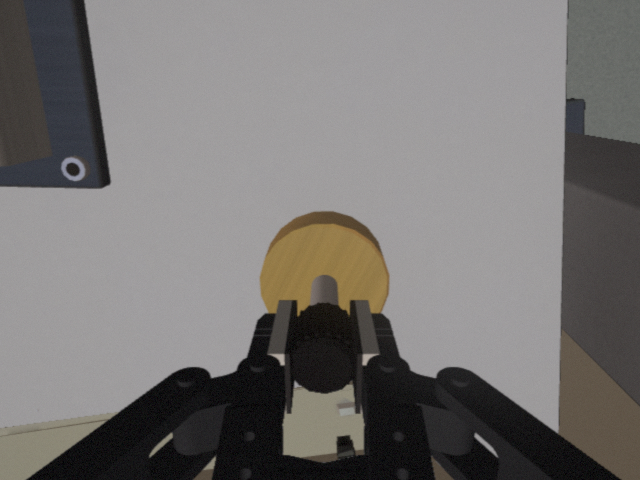

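send_rows:
  translation:
    - [0,0,5]
    - [0,0,15]
    - [0,0,25]
    - [0,0,25]
    - [0,0,25]
    - [13,-6,0]
    - [23,-11,0]
    - [23,-11,0]
    - [23,-11,0]
    - [23,-11,0]
    - [23,-11,0]
    - [23,-11,0]
    - [20,-9,0]
    - [13,-5,0]
    - [0,0,0]
    - [0,0,0]
    - [0,0,0]
  twist:
    - [0,0,0]
    - [0,0,0]
    - [0,0,0]
    - [0,0,0]
    - [0,0,0]
    - [0,0,0]
    - [0,0,0]
    - [0,0,0]
    - [0,0,0]
    - [0,0,0]
    - [0,0,0]
    - [0,0,0]
    - [0,0,0]
    - [0,0,0]
    - [0,0,0]
    - [0,0,0]
    - [0,0,0]
  hand: [10,10,10,10,10,10,10,10,10,10,10,10,10,10,10,10,10]

```text
time: 6.2
ee_pos: [0.6154, -0.2935, 0.165]
tcp_rot: [-90.0, -0.1, 170.5]
ft_force: [-0.6, 0.0, -4.8]
opening: 0.0201
```

```bash
python3 - <<'E'
from h import *
np.set_printoptions(precision=4,suppress=True)
f,z,K,P,Rm=cap("wrist"); save(f,"w4.png"); np.savez("w4.npz",f=f,z=z,K=K,P=P,R=Rm)
o=ctrl.get_obs(); print(o["time"],o["q"],o["ee_pos"],o["tcp_rot"],o["opening"],o["ft_force"])
E
```

```text
6.25 [-31.9374  40.0374  65.8675  -0.0016  74.1618 157.5444] [ 0.6155 -0.2936  0.1652] [-90.0241  -0.0622 170.5186] 0.01991489801590827 [ 0.2338 -0.2962 -5.9819]
```

View pics/w4.png

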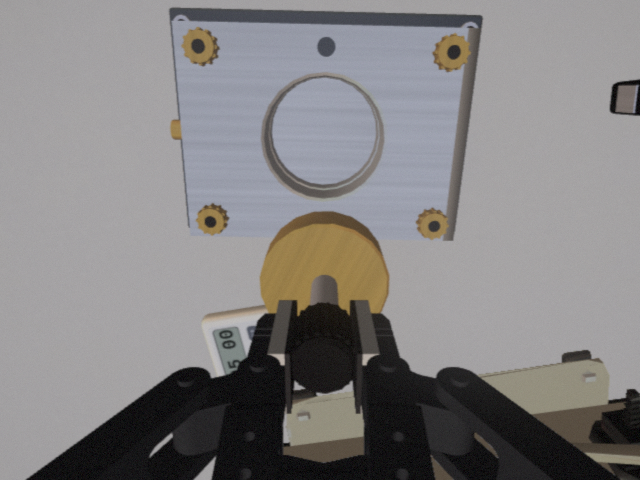

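```bash
cat > m4.py <<'E'
from h import *
import sys
np.set_printoptions(precision=4,suppress=True)
d=np.load(sys.argv[1]); f,z,K,P,Rm=[d[k] for k in ("f","z","K","P","R")]
if len(sys.argv)>2: ztop=float(sys.argv[2])
hsv=cv2.cvtColor(f,cv2.COLOR_RGB2HSV)
b=cv2.inRange(hsv,(10,90,50),(35,255,255))
n,l,s,c=cv2.connectedComponentsWithStats(b)
S=[]
for i in range(1,n):
    if s[i,4]>200:
        cs,_=cv2.findContours((l==i).astype(np.uint8),cv2.RETR_EXTERNAL,cv2.CHAIN_APPROX_NONE); e=cv2.fitEllipse(cv2.convexHull(cs[0]))
        print(s[i],c[i],e)
        if s[i,4]<2500 and 25<s[i,2]<60: S.append(ray(K,P,Rm,*e[0],.0755)[:2])
S=np.array(S); print(S,"mean",S.mean(0))
# disc top face brightness
big=1+np.argmax(s[1:,4]); v=hsv[...,2]; print("V hist",np.percentile(v[l==big],[5,10,25,50,75]))
g=cv2.cvtColor(f,cv2.COLOR_RGB2GRAY)
E
python3 m4.py w4.npz; python3 - <<'E'
import cv2
f=cv2.imread("pics/w4.png")
cv2.imwrite("pics/w4c.png",cv2.resize(f[60:330,230:420],None,fx=3,fy=3,interpolation=cv2.INTER_CUBIC)[:600])
cv2.imwrite("pics/w4d.png",cv2.resize(f[200:330,230:420],None,fx=4,fy=4,interpolation=cv2.INTER_CUBIC))
E
```

```text
[182  27  36  38 761] [199.5375  45.9553] ((199.3168182373047, 45.871036529541016), (33.63685989379883, 38.236976623535156), 146.91415405273438)
[433  34  38  37 838] [451.031   52.2446] ((451.59124755859375, 52.078407287597656), (34.41920852661133, 39.41922378540039), 51.399784088134766)
[196 205  31  30 577] [211.8683 218.8059] ((211.36041259765625, 219.29115295410156), (29.258056640625, 29.95716667175293), 73.24029541015625)
[417 209  31  30 574] [431.6916 223.1934] ((432.02392578125, 223.5408935546875), (29.06288719177246, 30.692527770996094), 103.53076934814453)
[ 260  212  129  105 9350] [324.031  262.6446] ((324.0413513183594, 273.6434631347656), (121.4408187866211, 129.34385681152344), 88.61979675292969)
[[ 0.6547 -0.4063]
 [ 0.5376 -0.3839]
 [ 0.6707 -0.3223]
 [ 0.5536 -0.3002]] mean [ 0.6041 -0.3532]
V hist [ 92. 111. 151. 154. 156.]
```

View pics/w4c.png

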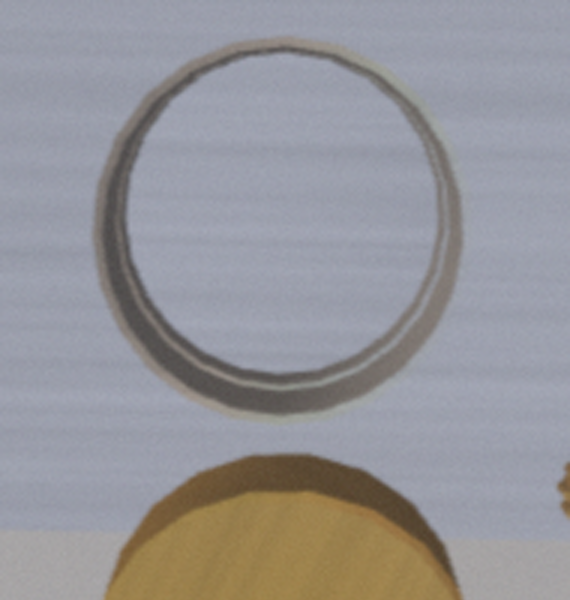

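View pics/w4d.png

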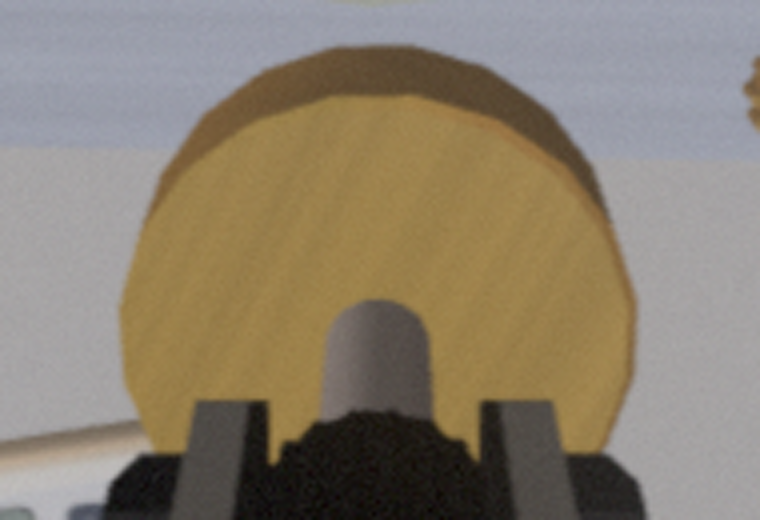

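```bash
cat > m5.py <<'E'
from h import *
from scipy.optimize import least_squares
import sys
np.set_printoptions(precision=4,suppress=True)
fn,zt=sys.argv[1],float(sys.argv[2])
d=np.load(fn); f,z,K,P,Rm=[d[k] for k in ("f","z","K","P","R")]
hsv=cv2.cvtColor(f,cv2.COLOR_RGB2HSV); g=cv2.GaussianBlur(cv2.cvtColor(f,cv2.COLOR_RGB2GRAY),(3,3),0)
def circ(pts,zp,r=None):
    X=np.array([ray(K,P,Rm,u,v,zp)[:2] for u,v in pts])
    fun=(lambda p:np.hypot(*(X-p[:2]).T)-r) if r else (lambda p:np.hypot(*(X-p[:2]).T)-p[2])
    q=least_squares(fun,[*X.mean(0),.03],loss='soft_l1',f_scale=.0005); return q.x, np.sqrt(np.mean(q.fun**2))
# disc top: bright brass
m=cv2.inRange(hsv,(10,90,138),(35,255,255)); m=cv2.morphologyEx(m,cv2.MORPH_CLOSE,np.ones((5,5)))
n,l,s,c=cv2.connectedComponentsWithStats(m); i=1+np.argmax(s[1:,4])
cs,_=cv2.findContours((l==i).astype(np.uint8),cv2.RETR_EXTERNAL,cv2.CHAIN_APPROX_NONE)
k=max(cs,key=len)[:,0,:]; 
pts=[p for p in k if p[1]<300]
for r in (None,.030): print("disc",circ(pts,zt,r),len(pts))
# hole outer rim: scan radially from centre outwards using saturation/blueness of aluminium top
b=hsv[...,0].astype(int); s_=hsv[...,1]
al=cv2.inRange(hsv,(105,20,120),(135,255,255))
cx,cy=float(sys.argv[3]),float(sys.argv[4])
pts=[]
for a in np.radians(np.arange(0,360,4)):
    for rr in np.arange(85,40,-.5):   # from outside in: last aluminium
        u,v=cx+rr*np.cos(a),cy+rr*np.sin(a)
        if not (0<=int(v)<480 and 0<=int(u)<640): break
        if al[int(round(v)),int(round(u))]==0 and al[int(round(v-1.0*np.sin(a))),int(round(u-1.0*np.cos(a)))]==0:
            if rr<75: pts.append((u,v))
            break
for zh in (.0655,.0670):
  for r in (None,.032): print("hole",zh,circ(pts,zh,r),len(pts))
E
python3 m5.py w4.npz 0.118 322.5 136.2
```

```text
disc (array([ 0.6128, -0.3026,  0.0227]), np.float64(0.007231539268578246)) 317
disc (array([ 0.6144, -0.2933,  0.03  ]), np.float64(0.011327443907757482)) 317
hole 0.0655 (array([ 0.6045, -0.353 ,  0.0334]), np.float64(0.00044568147566313374)) 77
hole 0.0655 (array([ 0.6043, -0.3541,  0.03  ]), np.float64(0.0015239720029508802)) 77
hole 0.067 (array([ 0.6045, -0.3531,  0.0332]), np.float64(0.00044259859583035955)) 77
hole 0.067 (array([ 0.6044, -0.3541,  0.03  ]), np.float64(0.0012877525047548695)) 77
```

```bash
sed -i 's/^pts=\[p for p in k if p\[1\]<300\]/h=cv2.convexHull(k.astype(np.int32)); mm=np.zeros_like(m); cv2.fillPoly(mm,[h],255); k2=max(cv2.findContours(mm,cv2.RETR_EXTERNAL,cv2.CHAIN_APPROX_NONE)[0],key=len)[:,0,:]; pts=[p for p in k2 if p[1]<305]/' m5.py && for z in .116 .118 .120; do python3 m5.py w4.npz $z 322.5 136.2 | grep disc; done
```

```text
disc (array([ 0.6142, -0.2934,  0.0296]), np.float64(0.00016011910258874478)) 219
disc (array([ 0.6143, -0.2929,  0.03  ]), np.float64(0.00032361456432805863)) 219
disc (array([ 0.6141, -0.2943,  0.0292]), np.float64(0.00015828582622648055)) 219
disc (array([ 0.6142, -0.2934,  0.03  ]), np.float64(0.0005205873630904336)) 219
disc (array([ 0.6139, -0.2953,  0.0289]), np.float64(0.00015645255582961382)) 219
disc (array([ 0.6142, -0.294 ,  0.03  ]), np.float64(0.0007240685211695313)) 219
```

send_rows:
  translation:
    - [-1,-8,0]
    - [-2.4,-14,0]
    - [-2.4,-14,0]
    - [-2,-13,0]
    - [-2,-10.7,0]
    - [0,0,-8]
    - [0,0,-8]
    - [0,0,-7]
    - [0,0,0]
    - [0,0,0]
    - [0,0,0]
  twist:
    - [0,0,0]
    - [0,0,0]
    - [0,0,0]
    - [0,0,0]
    - [0,0,0]
    - [0,0,0]
    - [0,0,0]
    - [0,0,0]
    - [0,0,0]
    - [0,0,0]
    - [0,0,0]
  hand: [10,10,10,10,10,10,10,10,10,10,10]

```text
time: 7.35
ee_pos: [0.6067, -0.3535, 0.1427]
tcp_rot: [-90.0, 0.0, 170.6]
ft_force: [0.4, -0.4, -5.2]
opening: 0.0199
```

```bash
python3 - <<'E'
from h import *
np.set_printoptions(precision=4,suppress=True)
f,z,K,P,Rm=cap("wrist"); save(f,"w5.png"); np.savez("w5.npz",f=f,z=z,K=K,P=P,R=Rm)
o=ctrl.get_obs(); print(o["time"],o["q"],o["ee_pos"],o["tcp_rot"],o["opening"],o["ft_force"])
cv2.imwrite("pics/w5c.png",cv2.cvtColor(cv2.resize(f[160:320,220:430],None,fx=3.7,fy=3.7,interpolation=cv2.INTER_CUBIC),cv2.COLOR_RGB2BGR))
f,z,K,P,Rm=cap("top"); save(f,"t5.png"); np.savez("t5.npz",f=f,z=z,K=K,P=P,R=Rm)
E
```

```text
7.4 [-36.4811  43.2623  63.1971   0.0002  73.4891 152.9788] [ 0.6067 -0.3536  0.1429] [-89.9767   0.046  170.5401] 0.020186481748782948 [-0.7042 -0.4692 -4.2151]
```

View pics/w5.png

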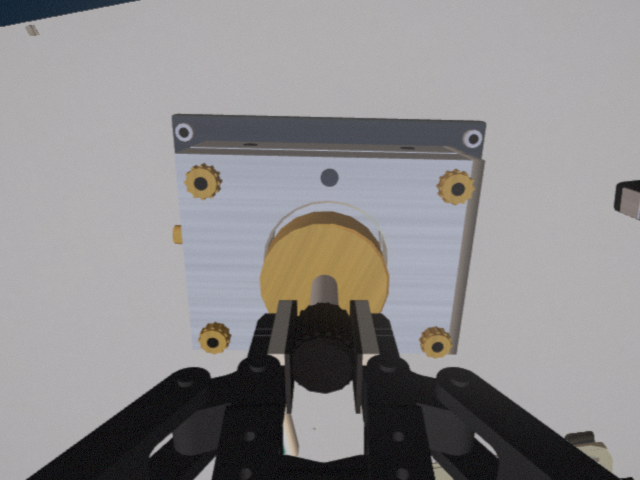

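View pics/w5c.png

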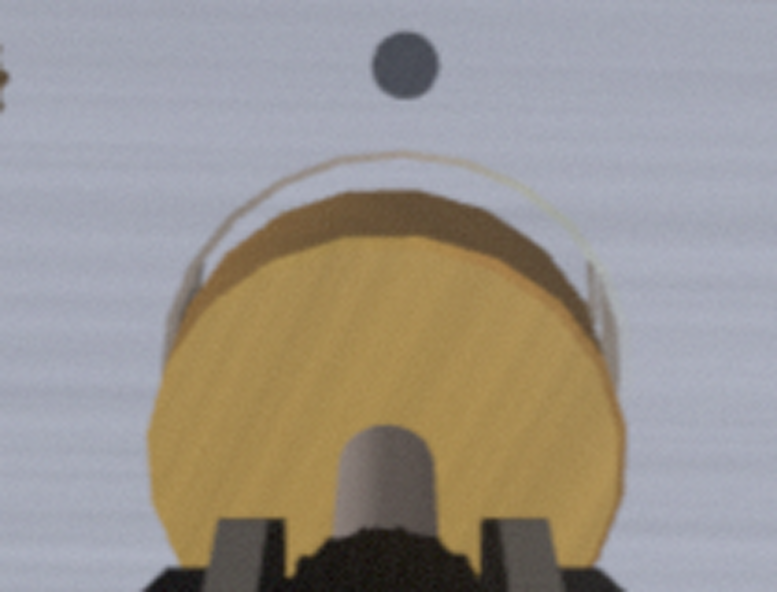

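```bash
cat > m6.py <<'E'
from h import *
from scipy.optimize import least_squares
np.set_printoptions(precision=4,suppress=True)
d=np.load("w5.npz"); f,z,K,P,Rm=[d[k] for k in ("f","z","K","P","R")]
hsv=cv2.cvtColor(f,cv2.COLOR_RGB2HSV)
def circ(pts,zp,r):
    X=np.array([ray(K,P,Rm,u,v,zp)[:2] for u,v in pts])
    fun=(lambda p:np.hypot(*(X-p[:2]).T)-r) if r else (lambda p:np.hypot(*(X-p[:2]).T)-p[2])
    q=least_squares(fun,[*(X.mean(0)+[0,.02]),.03],loss='soft_l1',f_scale=.0005); return q.x, np.sqrt(np.mean(q.fun**2))
# ring outer edge from crop readings
crop=[(165,350),(177,300),(200,250),(240,205),(290,173),(345,156),(400,151),(455,159),(505,178),(555,213),(590,250),(612,300),(619,345)]
pts=[(u/3.7+220-.37,v/3.7+160-.37) for u,v in crop]
for r in (None,.033): print("ring",circ(pts,.0665,r))
X=[]; 
# disc wall lower silhouette (chamfer edge) crop readings
crop=[(215,300-25),(255,232),(300,208),(345,193),(395,189),(440,193),(485,208),(530,238),(560,270)]
p2=[(u/3.7+220-.37,v/3.7+160-.37) for u,v in crop]
for zz,r in ((.074,None),(.074,.030),(.0715,.0275)): print("wall",zz,circ(p2,zz,r))
m=cv2.inRange(hsv,(10,90,138),(35,255,255)); m=cv2.morphologyEx(m,cv2.MORPH_CLOSE,np.ones((5,5)))
n,l,s,c=cv2.connectedComponentsWithStats(m); i=1+np.argmax(s[1:,4])
k=max(cv2.findContours((l==i).astype(np.uint8),cv2.RETR_EXTERNAL,cv2.CHAIN_APPROX_NONE)[0],key=len)
h=cv2.convexHull(k); mm=np.zeros_like(m); cv2.fillPoly(mm,[h],255)
k2=max(cv2.findContours(mm,cv2.RETR_EXTERNAL,cv2.CHAIN_APPROX_NONE)[0],key=len)[:,0,:]; pts=[p for p in k2 if p[1]<305]
for zz in (.093,.0956): print("disctop",zz,circ(pts,zz,None),circ(pts,zz,.0298))
b=cv2.inRange(hsv,(10,90,50),(35,255,255))
n,l,s,c=cv2.connectedComponentsWithStats(b); S=[]
for i in range(1,n):
    if 300<s[i,4]<2500 and 25<s[i,2]<60:
        e=cv2.fitEllipse(cv2.convexHull(cv2.findContours((l==i).astype(np.uint8),cv2.RETR_EXTERNAL,cv2.CHAIN_APPROX_NONE)[0][0])); S.append(ray(K,P,Rm,*e[0],.0755)[:2])
S=np.array(S); print(S,S.mean(0))
E
python3 m6.py
python3 - <<'E'
import cv2
f=cv2.imread("pics/t5.png")
cv2.imwrite("pics/t5c.png",cv2.resize(f[135:255,270:390],None,fx=5,fy=5,interpolation=cv2.INTER_CUBIC))
E
```

```text
ring (array([ 0.6044, -0.3541,  0.0322]), np.float64(0.00014129523129242547))
ring (array([ 0.6045, -0.3531,  0.03  ]), np.float64(0.00036903637396089523))
wall 0.074 (array([ 0.6049, -0.3547,  0.0286]), np.float64(0.0001065773872596128))
wall 0.074 (array([ 0.6051, -0.3531,  0.03  ]), np.float64(0.0002604090456059819))
wall 0.0715 (array([ 0.6047, -0.3553,  0.03  ]), np.float64(0.0002943009594078222))
disctop 0.093 (array([ 0.6057, -0.3531,  0.0297]), np.float64(0.0002168632530042822)) (array([ 0.6057, -0.353 ,  0.03  ]), np.float64(0.0002195022831194226))
disctop 0.0956 (array([ 0.6055, -0.3543,  0.0293]), np.float64(0.0002136421179897447)) (array([ 0.6057, -0.3538,  0.03  ]), np.float64(0.00038525840346702723))
[[ 0.6546 -0.4065]
 [ 0.5377 -0.3845]
 [ 0.6703 -0.3232]
 [ 0.5536 -0.301 ]] [ 0.604  -0.3538]
```

View pics/t5c.png

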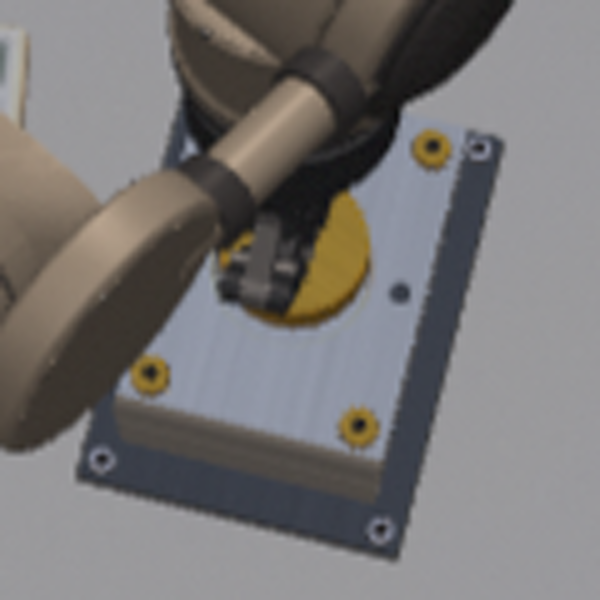

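send_rows:
  translation:
    - [-0.8,0,0]
    - [0,0,-2]
    - [0,0,-2]
    - [0,0,-2]
    - [0,0,-2]
    - [0,0,-2]
    - [0,0,0]
  twist:
    - [0,0,0]
    - [0,0,0]
    - [0,0,0]
    - [0,0,0]
    - [0,0,0]
    - [0,0,0]
    - [0,0,0]
  hand: [10,10,10,10,10,10,10]

```text
time: 8.15
ee_pos: [0.6054, -0.3536, 0.1318]
tcp_rot: [-90.0, -0.0, 170.5]
ft_force: [0.7, -0.2, -5.3]
opening: 0.0202
```

send_rows:
  translation:
    - [0,0,-4]
    - [0,0,-4]
    - [0,0,-4]
    - [0,0,-3]
    - [0,0,-2]
    - [0,0,-2]
    - [0,0,-2]
    - [0,0,-2]
    - [0,0,0]
  twist:
    - [0,0,0]
    - [0,0,0]
    - [0,0,0]
    - [0,0,0]
    - [0,0,0]
    - [0,0,0]
    - [0,0,0]
    - [0,0,0]
    - [0,0,0]
  hand: [10,10,10,10,10,10,10,10,10]

```text
time: 9.05
ee_pos: [0.6054, -0.3536, 0.109]
tcp_rot: [-90.0, -0.0, 170.5]
ft_force: [-0.3, 0.3, -5.5]
opening: 0.0201
```

send_rows:
  translation:
    - [0,0,-2]
    - [0,0,-2]
    - [0,0,-2]
    - [0,0,-1]
    - [0,0,-0.7]
    - [0,0,-0.5]
    - [0,0,0]
  twist:
    - [0,0,0]
    - [0,0,0]
    - [0,0,0]
    - [0,0,0]
    - [0,0,0]
    - [0,0,0]
    - [0,0,0]
  hand: [10,10,10,10,10,10,10]

```text
time: 9.75
ee_pos: [0.6056, -0.3537, 0.1011]
tcp_rot: [-90.0, -0.0, 170.5]
ft_force: [-0.0, -0.2, -5.5]
opening: 0.0203
```

send_rows:
  translation:
    - [0,0,-0.5]
    - [0,0,-0.5]
    - [0,0,-0.5]
    - [0,0,0]
  twist:
    - [0,0,0]
    - [0,0,0]
    - [0,0,0]
    - [0,0,0]
  hand: [10,10,10,10]

```text
time: 10.15
ee_pos: [0.6055, -0.3537, 0.0995]
tcp_rot: [-90.0, -0.0, 170.5]
ft_force: [-0.6, -0.2, -5.9]
opening: 0.0204
```

send_rows:
  translation:
    - [0,0,-0.5]
    - [0,0,-0.3]
    - [0,0,0]
  twist:
    - [0,0,0]
    - [0,0,0]
    - [0,0,0]
  hand: [10,10,10]

```text
time: 10.45
ee_pos: [0.6056, -0.3538, 0.0993]
tcp_rot: [-90.0, 0.0, 170.5]
ft_force: [-1.4, 0.3, -2.0]
opening: 0.02
```

send_rows:
  translation:
    - [0,0,-0.3]
    - [0,0,0]
    - [0,0,0]
  twist:
    - [0,0,0]
    - [0,0,0]
    - [0,0,0]
  hand: [10,10,10]

```text
time: 10.75
ee_pos: [0.6056, -0.3538, 0.0992]
tcp_rot: [-90.0, 0.0, 170.5]
ft_force: [-2.9, 0.9, 3.2]
opening: 0.0201
```

send_rows:
  translation:
    - [0,0,0]
    - [0,0,0]
    - [0,0,0]
    - [0,0,0]
    - [0,0,5]
    - [0,0,15]
    - [0,0,25]
    - [0,0,30]
    - [0,0,30]
    - [0,0,0]
  twist:
    - [0,0,0]
    - [0,0,0]
    - [0,0,0]
    - [0,0,0]
    - [0,0,0]
    - [0,0,0]
    - [0,0,0]
    - [0,0,0]
    - [0,0,0]
    - [0,0,0]
  hand: [30,46,46,46,46,46,46,46,46,46]

```text
time: 11.75
ee_pos: [0.6075, -0.355, 0.2108]
tcp_rot: [-89.7, 0.6, 170.5]
ft_force: [0.7, 0.4, 0.5]
opening: 0.0456
```

```bash
python3 - <<'E'
from h import *
np.set_printoptions(precision=4,suppress=True)
f,z,K,P,Rm=cap("wrist"); save(f,"w7.png"); np.savez("w7.npz",f=f,z=z,K=K,P=P,R=Rm)
o=ctrl.get_obs(); print(o["time"],o["q"],o["ee_pos"],o["tcp_rot"],o["opening"],o["ft_force"])
E
```

```text
11.8 [-36.5397  40.4296  58.3282   0.0003  80.8313 152.9359] [ 0.6067 -0.3545  0.208 ] [-89.8133   0.366  170.5249] 0.046252716229294916 [ 0.4491 -0.1971 -0.3168]
```

View pics/w7.png

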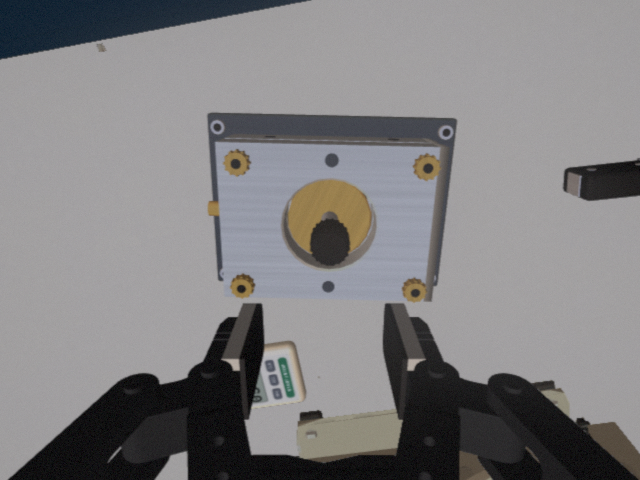

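send_rows:
  translation:
    - [-11,0.7,0]
    - [-11,0.7,0]
    - [-11,0.7,0]
    - [-11,0.7,0]
    - [-11,0.7,0]
    - [-11,0.7,0]
    - [-11,0.7,0]
    - [-11,0.7,0]
    - [-11,0.7,0]
    - [-11,0.7,0]
    - [-11,0.7,0]
    - [-11,0.7,0]
    - [-11,0.7,0]
    - [-11,0.7,0]
    - [-11,0.7,0]
    - [-11,0.7,0]
    - [-11,0.7,0]
    - [-11,0.7,0]
    - [-11,0.7,0]
    - [-11,0.7,0]
  twist:
    - [0,0,8.4]
    - [0,0,8.4]
    - [0,0,8.4]
    - [0,0,8.4]
    - [0,0,8.4]
    - [0,0,8.4]
    - [0,0,8.4]
    - [0,0,8.4]
    - [0,0,8.4]
    - [0,0,8.4]
    - [0,0,8.4]
    - [0,0,8.4]
    - [0,0,8.4]
    - [0,0,8.4]
    - [0,0,8.4]
    - [0,0,8.4]
    - [0,0,8.4]
    - [0,0,8.4]
    - [0,0,8.4]
    - [0,0,8.4]
  hand: [46,46,46,46,46,46,46,46,46,46,46,46,46,46,46,46,46,46,46,46]

```text
time: 13.8
ee_pos: [0.3848, -0.3393, 0.2032]
tcp_rot: [-90.0, 0.0, -21.1]
ft_force: [0.2, -0.1, 0.1]
opening: 0.046
```

send_rows:
  translation:
    - [0,0,-2]
    - [0,0,-2]
    - [0,0,-2]
    - [0,0,-2]
    - [0,0,-2]
    - [0,0,-2]
    - [0,0,-2]
    - [0,0,-2]
    - [0,0,-2]
    - [0,0,-2]
    - [0,0,-2]
    - [0,0,-2]
    - [0,0,-2]
    - [0,0,0]
    - [0,0,0]
  twist:
    - [0,0,8.4]
    - [0,0,8.4]
    - [0,0,8.4]
    - [0,0,8.4]
    - [0,0,8.4]
    - [0,0,8.4]
    - [0,0,8.4]
    - [0,0,8.4]
    - [0,0,8.4]
    - [0,0,8.4]
    - [0,0,8.4]
    - [0,0,8.4]
    - [0,0,7.2]
    - [0,0,0]
    - [0,0,0]
  hand: [46,46,46,46,46,46,46,46,46,46,46,46,46,46,46]

```text
time: 15.3
ee_pos: [0.3854, -0.3395, 0.1774]
tcp_rot: [-90.0, -0.0, 86.3]
ft_force: [0.1, 0.3, -0.5]
opening: 0.0462
```

```bash
python3 - <<'E'
from h import *
np.set_printoptions(precision=4,suppress=True)
f,z,K,P,Rm=cap("wrist"); save(f,"w8.png"); np.savez("w8.npz",f=f,z=z,K=K,P=P,R=Rm)
o=ctrl.get_obs(); print(o["time"],o["q"],o["ee_pos"],o["tcp_rot"],o["opening"],o["ft_force"])
E
```

```text
15.35 [ -49.9382   22.4274   95.1296    0.0046   62.4646 -136.2835] [ 0.3855 -0.3396  0.1775] [-89.988   -0.0184  86.3432] 0.04597517448087445 [0.1844 0.2074 0.7665]
```

View pics/w8.png

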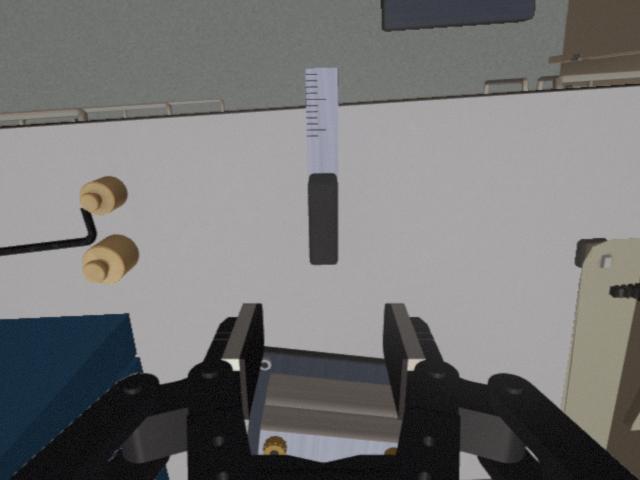

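```bash
cat > m8.py <<'E'
from h import *
np.set_printoptions(precision=4,suppress=True)
d=np.load("w8.npz"); f,z,K,P,Rm=[d[k] for k in ("f","z","K","P","R")]
g=cv2.cvtColor(f,cv2.COLOR_RGB2GRAY).astype(int); hsv=cv2.cvtColor(f,cv2.COLOR_RGB2HSV)
C=cloud(z,K,P,Rm)
n=cv2.inRange(hsv,(0,0,0),(180,255,60)); n[:165]=0;n[285:]=0;n[:,:290]=0;n[:,360:]=0
p=np.argwhere(n>0)[:,::-1].astype(np.float32); r=cv2.minAreaRect(p); print("handle",r)
bx=cv2.boxPoints(r); print(np.array([ray(K,P,Rm,*b,.036)[:2] for b in bx]), ray(K,P,Rm,*r[0],.036))
m=(n>0); print("hz",np.median(C[m][:,2]))
# blade mask
b=cv2.inRange(hsv,(108,25,0),(135,255,255)); b[:60]=0;b[175:]=0;b[:,:295]=0;b[:,350:]=0
L=[];Rr=[]
for v in range(76,172,4):
    xs=np.nonzero(b[v])[0]
    if len(xs)<10: continue
    t=.0015+(v-68)/106*.006
    L.append(ray(K,P,Rm,xs.min()-.5,v,t)[:2]);Rr.append(ray(K,P,Rm,xs.max()+.5,v,t)[:2])
L=np.array(L);Rr=np.array(Rr); print("width",np.median(np.hypot(*(L-Rr).T)))
M=(L+Rr)/2
for A in (L,Rr,M):
    q=np.polyfit(A[:,0],A[:,1],1); print("line",q,np.degrees(np.arctan(q[0])))
rows=np.nonzero(b[:,322])[0]; print("tip row",rows.min(), ray(K,P,Rm,322,rows.min()-.5,.0015))
q=np.polyfit(M[:,0],M[:,1],1); print("y at x=.386",np.polyval(q,.386))
E
python3 m8.py; python3 - <<'E'
import cv2
f=cv2.imread("pics/w8.png")
cv2.imwrite("pics/w8c.png",cv2.resize(f[60:275,270:380],None,fx=2.7,fy=2.7,interpolation=cv2.INTER_CUBIC))
E
```

```text
handle ((322.5, 218.5), (89.0, 27.0), 90.0)
[[ 0.3502 -0.3464]
 [ 0.3513 -0.329 ]
 [ 0.4134 -0.3324]
 [ 0.4122 -0.3511]] [ 0.3807 -0.3397  0.036 ]
hz 0.03606272500323554
width 0.020663161209277487
line [-0.0523 -0.3298] -2.992916630445098
line [-0.0662 -0.3046] -3.7895139760084118
line [-0.0593 -0.3172] -3.3925478032237444
tip row 68 [ 0.2854 -0.3338  0.0015]
y at x=.386 -0.3400839086029421
```

View pics/w8c.png

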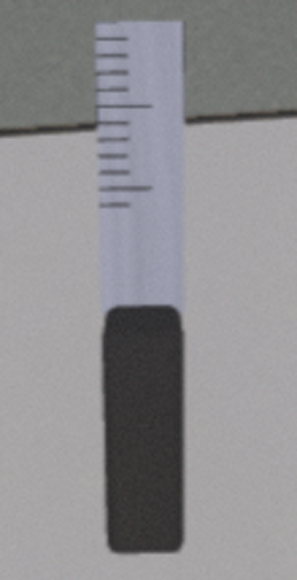

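send_rows:
  translation:
    - [-1,-0.5,-20]
    - [0,0,-30]
    - [0,0,-30]
    - [0,0,-30]
    - [0,0,-23]
    - [0,0,-12]
    - [0,0,-8.5]
    - [0,0,0]
    - [0,0,0]
    - [0,0,0]
    - [0,0,0]
    - [0,0,0]
    - [0,0,0]
    - [0,0,0]
  twist:
    - [0,0,0.3]
    - [0,0,0]
    - [0,0,0]
    - [0,0,0]
    - [0,0,0]
    - [0,0,0]
    - [0,0,0]
    - [0,0,0]
    - [0,0,0]
    - [0,0,0]
    - [0,0,0]
    - [0,0,0]
    - [0,0,0]
    - [0,0,0]
  hand: [46,46,46,46,46,46,46,46,46,10,10,10,10,10]

```text
time: 16.75
ee_pos: [0.385, -0.3407, 0.0251]
tcp_rot: [-90.1, 0.1, 86.8]
ft_force: [0.0, 0.6, 5.6]
opening: 0.0191
```

```bash
python3 - <<'E'
from h import *
np.set_printoptions(precision=4,suppress=True)
f,z,K,P,Rm=cap("wrist"); save(f,"w9.png"); np.savez("w9.npz",f=f,z=z,K=K,P=P,R=Rm)
o=ctrl.get_obs(); print(o["time"],o["q"],o["ee_pos"],o["tcp_rot"],o["opening"],o["ft_force"])
E
```

```text
16.8 [ -50.0553   35.1373  103.3993    0.011    41.3453 -136.8765] [ 0.3851 -0.3407  0.0251] [-90.086    0.0812  86.8129] 0.01865715017622468 [-0.1692  0.8436  6.1497]
```

View pics/w9.png

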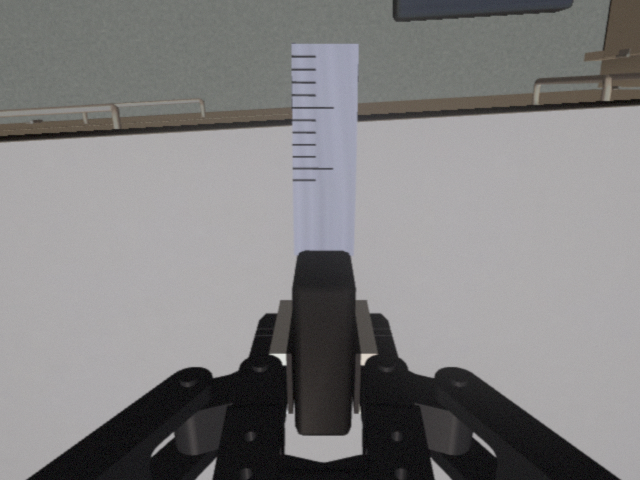

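send_rows:
  translation:
    - [0,0,5]
    - [0,0,15]
    - [0,0,20]
    - [0,0,20]
    - [0,0,0]
    - [0,0,0]
    - [0,2,0]
    - [0,2,0]
    - [0,2,0]
    - [0,2,0]
    - [0,2,0]
    - [0,2,0]
    - [0,2,0]
    - [0,2,0]
    - [0,2,0]
    - [0,2,0]
    - [0,2,0]
    - [0,2,0]
    - [0,2,0]
    - [0,1,0]
  twist:
    - [0,0,0]
    - [0,0,0]
    - [0,0,0]
    - [0,0,0]
    - [0,0,-4]
    - [0,0,-8]
    - [0,0,-8]
    - [0,0,-8]
    - [0,0,-8]
    - [0,0,-8]
    - [0,0,-8]
    - [0,0,-8]
    - [0,0,-8]
    - [0,0,-8]
    - [0,0,-8]
    - [0,0,-8]
    - [0,0,-8]
    - [0,0,-8]
    - [0,0,-8]
    - [0,0,-8]
  hand: [10,10,10,10,10,10,10,10,10,10,10,10,10,10,10,10,10,10,10,10]

```text
time: 18.8
ee_pos: [0.3844, -0.3129, 0.0842]
tcp_rot: [-90.0, 0.0, -37.5]
ft_force: [0.6, -0.9, -1.4]
opening: 0.0189
```

send_rows:
  translation:
    - [1,0,0]
    - [1,0,0]
    - [1,0,0]
    - [1,0,0]
    - [1,0,0]
    - [1,0,0]
    - [1,0,0]
    - [1,0,0]
    - [0,0,0]
    - [0,0,0]
    - [0,0,0]
  twist:
    - [0,0,-8]
    - [0,0,-8]
    - [0,0,-8]
    - [0,0,-8]
    - [0,0,-8]
    - [0,0,-8]
    - [0,0,-8]
    - [0,0,-7.5]
    - [0,0,0]
    - [0,0,0]
    - [0,0,0]
  hand: [10,10,10,10,10,10,10,10,10,10,10]

```text
time: 19.9
ee_pos: [0.3925, -0.3132, 0.0841]
tcp_rot: [-90.0, -0.0, -100.5]
ft_force: [0.7, 0.5, -1.0]
opening: 0.0189
```

```bash
python3 - <<'E'
from h import *
np.set_printoptions(precision=4,suppress=True)
f,z,K,P,Rm=cap("wrist"); save(f,"w10.png"); np.savez("w10.npz",f=f,z=z,K=K,P=P,R=Rm)
o=ctrl.get_obs(); print(o["time"],o["q"],o["ee_pos"],o["tcp_rot"],o["opening"],o["ft_force"],o["ft_torque"])
E
```

```text
19.95 [-47.3392  28.6773 102.8464  -0.0074  48.4831  53.235 ] [ 0.3924 -0.3132  0.084 ] [ -90.0088   -0.0004 -100.5693] 0.01907353390049846 [-0.6599 -0.4586 -0.7025] [ 0.0138  0.0426 -0.0217]
```

View pics/w10.png

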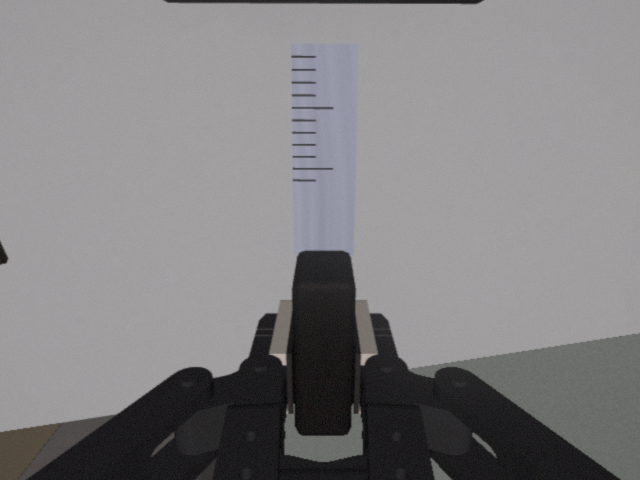

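```bash
cat > m10.py <<'E'
from h import *
np.set_printoptions(precision=4,suppress=True)
d=np.load("w10.npz"); f,z,K,P,Rm=[d[k] for k in ("f","z","K","P","R")]
hsv=cv2.cvtColor(f,cv2.COLOR_RGB2HSV)
b=cv2.inRange(hsv,(108,25,0),(135,255,255)); b[:36]=0;b[252:]=0;b[:,:270]=0;b[:,380:]=0
zu=.0589
L=[];Rr=[];V=[]
for v in range(50,245,5):
    xs=np.nonzero(b[v])[0]
    if len(xs)<10: continue
    t=zu+.0015+(v-43)/207*.006
    L.append(ray(K,P,Rm,xs.min()-.5,v,t)[:2]);Rr.append(ray(K,P,Rm,xs.max()+.5,v,t)[:2])
L=np.array(L);Rr=np.array(Rr); print("width",np.percentile(np.hypot(*(L-Rr).T),[5,50,95]))
M=(L+Rr)/2
for A in (L,Rr,M):
    q=np.polyfit(A[:,0],A[:,1],1); print("yaw",np.degrees(np.arctan(q[0])))
rows=np.nonzero(b[:,322])[0]; print("tip row",rows.min(), ray(K,P,Rm,324.5,rows.min()-.5,zu+.0015))
C=cloud(z,K,P,Rm); 
for v in (60,100,150,200,240): print(v,[np.round(np.median(C[v-3:v+4,u-4:u+5,2]),4) for u in (300,325,348)], "exp",zu+.0015+(v-43)/207*.006)
print("plate edge", [ray(K,P,Rm,u,v,.010)[:2] for u,v in((175,2),(480,2))])
E
python3 m10.py
```

```text
width [0.0183 0.0215 0.0217]
yaw -11.48048336825842
yaw -10.74540325156768
yaw -11.123687640396552
tip row 44 [ 0.489  -0.3319  0.0604]
60 [np.float64(0.0615), np.float64(0.0615), np.float64(0.0615)] exp 0.06089275362318841
100 [np.float64(0.063), np.float64(0.0629), np.float64(0.0629)] exp 0.06205217391304348
150 [np.float64(0.065), np.float64(0.065), np.float64(0.065)] exp 0.06350144927536232
200 [np.float64(0.0668), np.float64(0.0667), np.float64(0.0668)] exp 0.06495072463768116
240 [np.float64(0.0667), np.float64(0.0667), np.float64(0.0667)] exp 0.06611014492753624
plate edge [array([ 0.5213, -0.2734]), array([ 0.4975, -0.4007])]
```

send_rows:
  translation:
    - [0,0,-8]
    - [0,0,-8]
    - [0,0,-2]
    - [0,0,0]
    - [4.91,-0.93,0]
    - [4.91,-0.93,0]
    - [4.91,-0.93,0]
    - [4.91,-0.93,0]
    - [4.91,-0.93,0]
    - [4.91,-0.93,0]
    - [2.95,-0.56,0]
    - [0,0,0]
    - [0,0,0]
  twist:
    - [0,0,0.3]
    - [0,0,0]
    - [0,0,0]
    - [0,0,0]
    - [0,0,0]
    - [0,0,0]
    - [0,0,0]
    - [0,0,0]
    - [0,0,0]
    - [0,0,0]
    - [0,0,0]
    - [0,0,0]
    - [0,0,0]
  hand: [10,10,10,10,10,10,10,10,10,10,10,10,10]

```text
time: 21.25
ee_pos: [0.4249, -0.3192, 0.0659]
tcp_rot: [-90.0, 0.0, -100.4]
ft_force: [0.9, -0.1, -0.9]
opening: 0.019
```

```bash
python3 - <<'E'
from h import *
np.set_printoptions(precision=4,suppress=True)
o=ctrl.get_obs()
f,z,K,P,Rm=cap("wrist"); save(f,"w11.png"); np.savez("w11.npz",f=f,z=z,K=K,P=P,R=Rm)
print(o["time"],o["q"],o["ee_pos"],o["tcp_rot"],o["opening"],o["ft_force"],o["ft_torque"])
f,z,K,P,Rm=cap("scene"); cv2.imwrite("pics/s11.png",cv2.cvtColor(cv2.resize(f[190:310,220:380],None,fx=5,fy=5,interpolation=cv2.INTER_CUBIC),cv2.COLOR_RGB2BGR))
E
```

```text
21.25 [-45.1837  32.6324  98.9578  -0.01    48.4268  55.1986] [ 0.4249 -0.3192  0.0659] [ -90.0182    0.0036 -100.3757] 0.018954245950313236 [ 0.9449 -0.0862 -0.8521] [-0.0442  0.0565  0.0078]
```

View pics/w11.png

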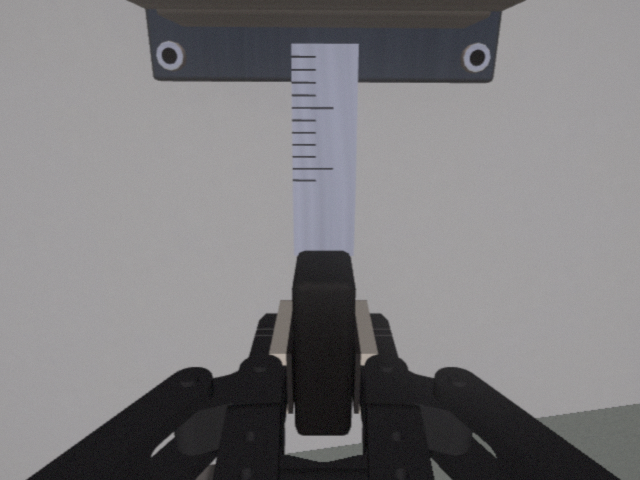

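View pics/s11.png

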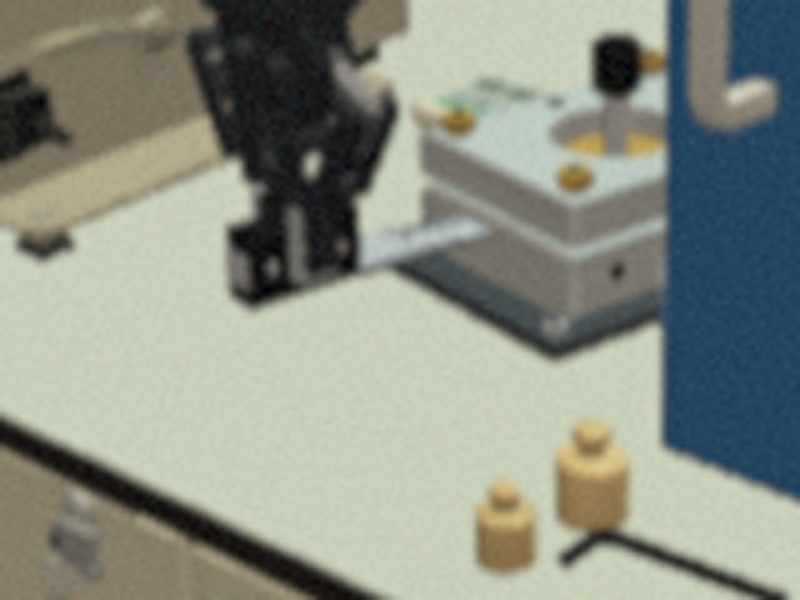

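```bash
python3 - <<'E'
from h import *
np.set_printoptions(precision=4,suppress=True)
d=np.load("w11.npz"); f,z,K,P,Rm=[d[k] for k in ("f","z","K","P","R")]
cv2.imwrite("pics/w11c.png",cv2.cvtColor(cv2.resize(f[0:100,230:420],None,fx=4,fy=4,interpolation=cv2.INTER_CUBIC),cv2.COLOR_RGB2BGR))
ux=np.array([.9826,-.1857])
t=ray(K,P,Rm,324.7,43,.0424)[:2]
e=(ray(K,P,Rm,155,79.5,.010)[:2]+ray(K,P,Rm,493,82,.010)[:2])/2
print("tip",t,"tip->plate edge along x",(e-t)@ux,"-> face",(e-t)@ux+.020)
C=cloud(z,K,P,Rm)
for v in range(1,45,3): print(v,C[v,250],C[v,325,2])
E
```

```text
tip [ 0.5216 -0.3378] tip->plate edge along x -0.010883651006150968 -> face 0.009116348993849032
1 [ 0.534  -0.3189  0.0608] 0.05965623384595853
4 [ 0.5343 -0.3181  0.0556] 0.05580304230291688
7 [ 0.5347 -0.3172  0.05  ] 0.05124281169767156
10 [ 0.5362 -0.3155  0.0379] 0.037529787135694936
13 [ 0.5354 -0.3153  0.0374] 0.03736612669197184
16 [ 0.535  -0.3147  0.0347] 0.03625432276138124
19 [ 0.5352 -0.3137  0.0287] 0.029270084738259233
22 [ 0.5356 -0.3124  0.0207] 0.023659457946314216
25 [ 0.5356 -0.3113  0.0142] 0.016277015467556166
28 [ 0.5353 -0.3105  0.0097] 0.0093903101960979
31 [ 0.5342 -0.3103  0.0102] 0.00809099200058458
34 [ 0.5332 -0.31    0.0101] 0.011396573326780984
37 [ 0.5321 -0.3098  0.0103] 0.011757700845558855
40 [ 0.5312 -0.3095  0.0096] 0.010445814108415885
43 [ 0.53   -0.3093  0.0106] 0.010308923679937798
```

View pics/w11c.png

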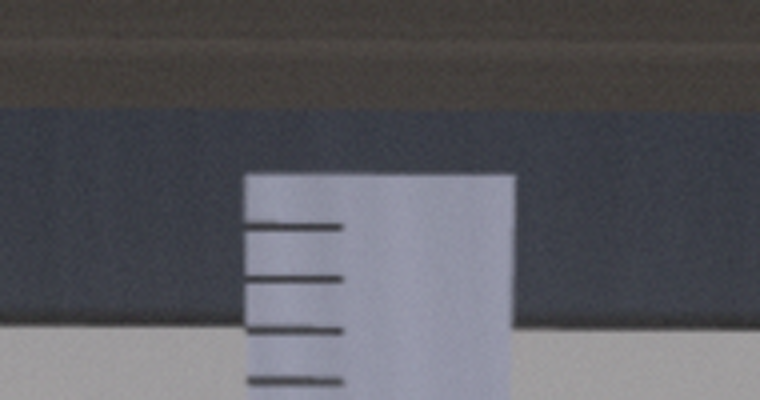

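send_rows:
  translation:
    - [1.97,-0.37,0]
    - [1.97,-0.37,0]
    - [1.97,-0.37,0]
    - [1.97,-0.37,0]
    - [1.97,-0.37,0]
    - [1.97,-0.37,0]
    - [1.97,-0.37,0]
    - [1.97,-0.37,0]
    - [0,0,0]
  twist:
    - [0,0,0]
    - [0,0,0]
    - [0,0,0]
    - [0,0,0]
    - [0,0,0]
    - [0,0,0]
    - [0,0,0]
    - [0,0,0]
    - [0,0,0]
  hand: [10,10,10,10,10,10,10,10,10]

```text
time: 22.25
ee_pos: [0.441, -0.3224, 0.066]
tcp_rot: [-90.0, -0.0, -100.4]
ft_force: [-0.1, 0.0, -1.7]
opening: 0.0193
```

send_rows:
  translation:
    - [1.97,-0.37,0]
    - [1.97,-0.37,0]
    - [1.97,-0.37,0]
    - [0,0,0]
  twist:
    - [0,0,0]
    - [0,0,0]
    - [0,0,0]
    - [0,0,0]
  hand: [10,10,10,10]

```text
time: 22.65
ee_pos: [0.4469, -0.3235, 0.066]
tcp_rot: [-90.0, -0.0, -100.4]
ft_force: [0.5, -0.9, -1.5]
opening: 0.0188
```

send_rows:
  translation:
    - [0,0,-0.3]
    - [0,0,-0.2]
    - [0,0,0]
  twist:
    - [0,0,0]
    - [0,0,0]
    - [0,0,0]
  hand: [10,10,10]

```text
time: 22.95
ee_pos: [0.4465, -0.3234, 0.0655]
tcp_rot: [-90.0, 0.0, -100.4]
ft_force: [0.4, 0.6, -1.2]
opening: 0.0192
```

send_rows:
  translation:
    - [0,0,-0.2]
    - [0,0,-0.1]
    - [0,0,0]
  twist:
    - [0,0,0]
    - [0,0,0]
    - [0,0,0]
  hand: [10,10,10]

```text
time: 23.25
ee_pos: [0.4466, -0.3234, 0.0652]
tcp_rot: [-90.0, -0.0, -100.4]
ft_force: [0.5, -0.3, -0.7]
opening: 0.0193
```

send_rows:
  translation:
    - [0,0,-0.2]
    - [0,0,0]
    - [0,0,0]
  twist:
    - [0,0,0]
    - [0,0,0]
    - [0,0,0]
  hand: [10,10,10]

```text
time: 23.55
ee_pos: [0.4466, -0.3234, 0.065]
tcp_rot: [-90.0, -0.0, -100.4]
ft_force: [0.3, 0.2, -1.7]
opening: 0.019
```

send_rows:
  translation:
    - [0,0,-0.2]
    - [0,0,0]
    - [0,0,0]
  twist:
    - [0,0,0]
    - [0,0,0]
    - [0,0,0]
  hand: [10,10,10]

```text
time: 23.85
ee_pos: [0.4466, -0.3234, 0.0649]
tcp_rot: [-90.0, -0.0, -100.4]
ft_force: [0.2, 0.2, -0.4]
opening: 0.019
```

send_rows:
  translation:
    - [0,0,-0.2]
    - [0,0,0]
    - [0,0,0]
  twist:
    - [0,0,0]
    - [0,0,0]
    - [0,0,0]
  hand: [10,10,10]

```text
time: 24.15
ee_pos: [0.4466, -0.3235, 0.0647]
tcp_rot: [-90.0, -0.0, -100.4]
ft_force: [-1.3, -0.2, 0.8]
opening: 0.0194
```

send_rows:
  translation:
    - [0,0,-0.2]
    - [0,0,0]
    - [0,0,0]
  twist:
    - [0,0,0]
    - [0,0,0]
    - [0,0,0]
  hand: [10,10,10]

```text
time: 24.45
ee_pos: [0.4466, -0.3234, 0.0645]
tcp_rot: [-90.0, -0.0, -100.4]
ft_force: [-2.6, 0.8, 2.1]
opening: 0.0191
```

```bash
python3 - <<'E'
from h import *
np.set_printoptions(precision=4,suppress=True)
o=ctrl.get_obs(); print(o["time"],o["ee_pos"],o["tcp_rot"],o["ft_force"],o["ft_torque"])
E
```

```text
24.45 [ 0.4466 -0.3234  0.0645] [ -90.0042   -0.0092 -100.3808] [-2.5547  0.8354  2.1177] [0.063  0.1197 0.037 ]
```

send_rows:
  translation:
    - [0,0,0.1]
    - [0.98,-0.19,0]
    - [0.98,-0.19,0]
    - [0.98,-0.19,0]
    - [0.98,-0.19,0]
    - [0.98,-0.19,0]
    - [0,0,0]
  twist:
    - [0,0,0]
    - [0,0,0]
    - [0,0,0]
    - [0,0,0]
    - [0,0,0]
    - [0,0,0]
    - [0,0,0]
  hand: [10,10,10,10,10,10,10]

```text
time: 25.15
ee_pos: [0.4517, -0.3244, 0.0646]
tcp_rot: [-90.0, -0.0, -100.4]
ft_force: [-1.5, 0.4, 2.8]
opening: 0.0188
```

```bash
python3 - <<'E'
from h import *
np.set_printoptions(precision=4,suppress=True)
o=ctrl.get_obs(); print(o["time"],o["ee_pos"],o["tcp_rot"],o["ft_force"],o["ft_torque"])
E
```

```text
25.15 [ 0.4517 -0.3244  0.0646] [ -89.9844   -0.0112 -100.3755] [-1.4691  0.4241  2.7793] [0.0274 0.0416 0.0072]
```

send_rows:
  translation:
    - [0.98,-0.19,0]
    - [0.98,-0.19,0]
    - [0,0,0]
  twist:
    - [0,0,0]
    - [0,0,0]
    - [0,0,0]
  hand: [10,10,10]

```text
time: 25.45
ee_pos: [0.4536, -0.3248, 0.0645]
tcp_rot: [-90.0, -0.0, -100.4]
ft_force: [-2.2, 0.3, 2.1]
opening: 0.0191
```

send_rows:
  translation:
    - [0.98,-0.19,0]
    - [0.98,-0.19,0]
    - [0,0,0]
  twist:
    - [0,0,0]
    - [0,0,0]
    - [0,0,0]
  hand: [10,10,10]

```text
time: 25.75
ee_pos: [0.4556, -0.3252, 0.0645]
tcp_rot: [-90.0, -0.0, -100.4]
ft_force: [-2.4, 0.2, 3.4]
opening: 0.019
```

send_rows:
  translation:
    - [0.98,-0.19,0]
    - [0,0,0]
  twist:
    - [0,0,0]
    - [0,0,0]
  hand: [10,10]

```text
time: 25.95
ee_pos: [0.4565, -0.3253, 0.0645]
tcp_rot: [-90.0, -0.0, -100.4]
ft_force: [-3.1, 1.3, 4.3]
opening: 0.0194
```

send_rows:
  translation:
    - [0.98,-0.19,0]
    - [0,0,0]
  twist:
    - [0,0,0]
    - [0,0,0]
  hand: [10,10]

```text
time: 26.15
ee_pos: [0.4575, -0.3256, 0.0645]
tcp_rot: [-90.0, -0.0, -100.4]
ft_force: [-3.3, 1.0, 2.9]
opening: 0.0194
```

send_rows:
  translation:
    - [0.98,-0.19,0]
    - [0,0,0]
  twist:
    - [0,0,0]
    - [0,0,0]
  hand: [10,10]

```text
time: 26.35
ee_pos: [0.4585, -0.3257, 0.0646]
tcp_rot: [-90.0, -0.0, -100.4]
ft_force: [-3.2, 1.0, 4.2]
opening: 0.0194
```

send_rows:
  translation:
    - [0.98,-0.19,0.1]
    - [0,0,0]
  twist:
    - [0,0,0]
    - [0,0,0]
  hand: [10,10]

```text
time: 26.55
ee_pos: [0.4595, -0.326, 0.0646]
tcp_rot: [-90.0, -0.0, -100.4]
ft_force: [-3.2, 1.4, 3.5]
opening: 0.0188
```

send_rows:
  translation:
    - [0.98,-0.19,0]
    - [0,0,0]
  twist:
    - [0,0,0]
    - [0,0,0]
  hand: [10,10]

```text
time: 26.75
ee_pos: [0.4601, -0.326, 0.0646]
tcp_rot: [-90.0, 0.0, -100.4]
ft_force: [-4.7, 0.9, 5.0]
opening: 0.0185
```

send_rows:
  translation:
    - [0.98,-0.19,0]
    - [0,0,0]
  twist:
    - [0,0,0]
    - [0,0,0]
  hand: [10,10]

```text
time: 26.95
ee_pos: [0.4604, -0.326, 0.0646]
tcp_rot: [-90.1, 0.0, -100.4]
ft_force: [-7.9, 0.8, 6.7]
opening: 0.0193
```

```bash
python3 - <<'E'
from h import *
np.set_printoptions(precision=4,suppress=True)
o=ctrl.get_obs()
f,z,K,P,Rm=cap("wrist"); save(f,"w12.png"); np.savez("w12.npz",f=f,z=z,K=K,P=P,R=Rm)
print(o["time"],o["q"],o["ee_pos"],o["tcp_rot"],o["opening"],o["ft_force"],o["ft_torque"])
f,z,K,P,Rm=cap("scene"); cv2.imwrite("pics/s12.png",cv2.cvtColor(cv2.resize(f[190:310,220:380],None,fx=5,fy=5,interpolation=cv2.INTER_CUBIC),cv2.COLOR_RGB2BGR))
print(ctrl.get_obs()["ft_force"])
E
```

```text
26.95 [-43.0606  35.3998  93.4669  -0.0584  51.2516  57.3538] [ 0.4604 -0.326   0.0646] [ -90.1241    0.0256 -100.3778] 0.01934757215269933 [-7.8807  0.8495  6.6866] [ 0.0931  0.8034 -0.0064]
[-7.891   1.2043  6.3447]
```

View pics/w12.png

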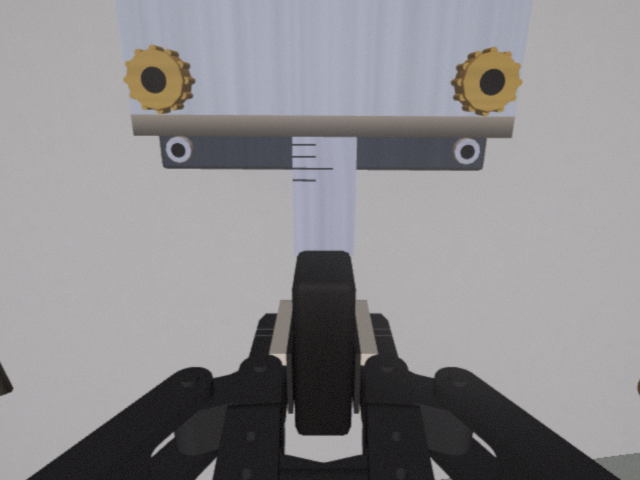

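View pics/s12.png

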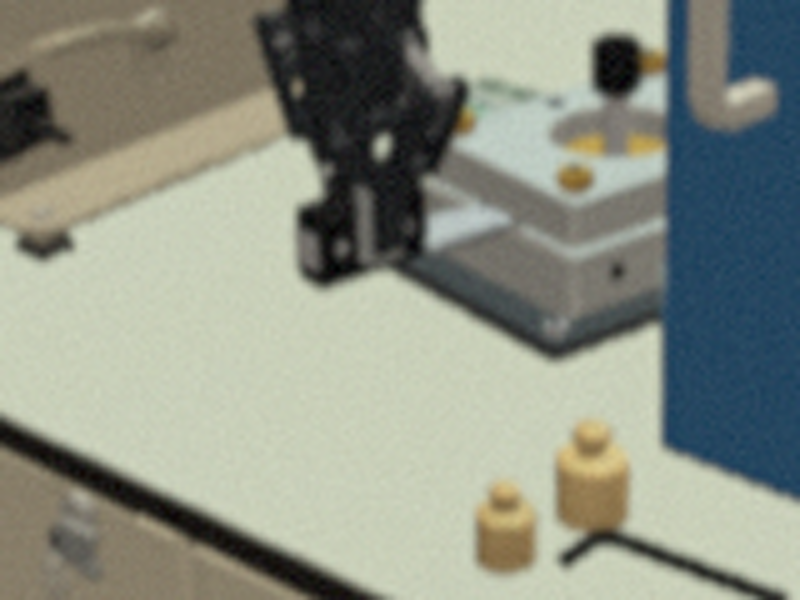

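```bash
python3 - <<'E'
from h import *
np.set_printoptions(precision=4,suppress=True)
for n in ("w11","w12"):
    d=np.load(n+".npz"); f,z,K,P,Rm=[d[k] for k in ("f","z","K","P","R")]
    C=cloud(z,K,P,Rm)
    if n=="w12":
        print("top z",np.median(C[20:100,220:430,2]),"plate",np.median(C[148:160,200:280,2]),"bench",np.median(C[200:300,100:200,2]),"blade flat",np.median(C[230:245,300:350,2]))
        g=cv2.cvtColor(f,cv2.COLOR_RGB2GRAY).astype(int)
        print("marks",[v for v in range(135,200) if g[v,300]<g[v-3,300]-15])
    else:
        g=cv2.cvtColor(f,cv2.COLOR_RGB2GRAY).astype(int)
        print("marks",[v for v in range(46,200) if g[v,300]<g[v-3,300]-25])
E
```

```text
marks [56, 57, 69, 70, 81, 82, 83, 94, 95, 96, 107, 108, 119, 120, 121, 132, 133, 144, 145, 156, 157, 168, 169, 179, 180, 181]
top z 0.06620904386659165 plate 0.010286192497269073 bench 9.382784970406177e-05 blade flat 0.04745166713381069
marks [144, 145, 155, 156, 157, 167, 168, 169, 179, 180]
```

send_rows:
  translation:
    - [0.5,-0.1,0]
    - [0,0,0]
  twist:
    - [0,0,0]
    - [0,0,0]
  hand: [10,10]

```text
time: 27.25
ee_pos: [0.4605, -0.326, 0.0646]
tcp_rot: [-90.2, 0.0, -100.4]
ft_force: [-9.5, 0.9, 7.5]
opening: 0.0194
```

```bash
python3 - <<'E'
from h import *
np.set_printoptions(precision=4,suppress=True)
f,z,K,P,Rm=cap("top"); save(f,"t13.png")
o=ctrl.get_obs(); print(o["time"],o["ee_pos"],o["tcp_rot"],o["opening"],o["ft_force"],o["ft_torque"])
E
```

```text
27.3 [ 0.4605 -0.326   0.0646] [ -90.1755    0.0394 -100.3761] 0.018742608496722473 [-9.9451  1.9427  7.9762] [ 0.0741  0.9917 -0.0046]
```

View pics/t13.png

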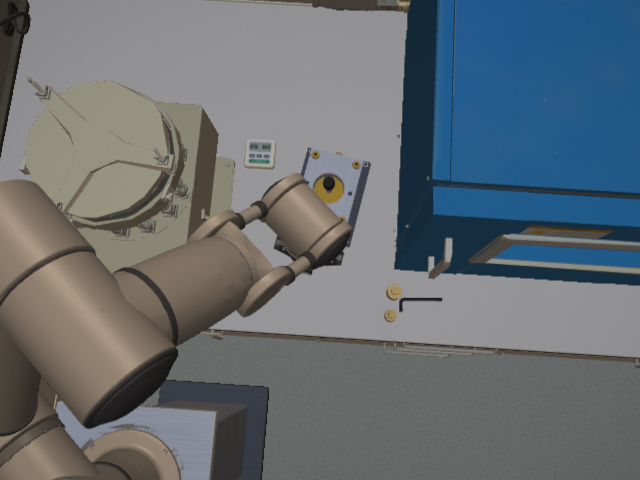

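The top view shows the disc seated in the hole (knob at about 329,183). The timer, weights and hex key are where they were. The gauge is snug in the gap, so I am handing in.

```bash
python3 -c "
from bench import ctrl
print(ctrl.sign_off())"
```

```text
the job is handed in; nothing more can be done
None
```

I lowered the disc by its knob into the cavity until the floor took its weight, then let go. I turned the gauge around and slid its blade level into the front gap. I handed in at 27.3 s with the gripper still holding the gauge.

**Disc:** It went down without touching the sides. The tool force changed from -5.5 N to +3 N at a tool height matching the cavity floor. The pictures afterwards show the disc upright inside the hole.

**Gauge depth:** The blade stopped advancing with its tip about 27 mm behind the front face. That implies a gap of about 4.1 mm. The camera depth of the upper half's top, 66.2 mm, implies 4.2 mm, so the two agree.

**Gauge force:** The push is about 10 N. I estimate about 7 N of lift on the upper half, well under 45 N.

**Gauge fit:** The blade marks had not moved in the wrist image, so the gauge had not slipped in the grip. Its underside measured 39.95 mm above the bench. The heading matches the box to within about 0.5°, and the tool is tilted by about 0.2°.

**Surroundings:** The timer, both weights and the hex key look unmoved in the last top picture.

**Disagreement:** Early on, the top camera placed the disc's knob about 2 mm away from where the wrist camera did. I used the wrist camera, and the grasp fitted.

**Not checked directly:** I could not see inside the gap. Contact with the upper half is inferred from the drag and the stall.

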